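Put the piled-up press tools back in the teak drawer

TASK

The washed pastry tools stand in two little piles on the black baking sheet. Take the piles apart and set each of the five tools (both nozzles, the clover cutter, the white disc and the blue disc) back in the teak drawer on the tile inlaid with its own outline: centred on the outline, lying flat, the same way up as now; which way it is turned does not matter.

Things in the scene. Friction and masses are not known exactly. Their poses are not given: they have to be found in the camera images.
- nozzle_small: Small aluminium press nozzle with a round hole in its tip, standing upright, wide end down: flange 30 mm across and 4 mm high, above it a straight barrel 26 mm across up to 22 mm, then a cone to the 12 mm wide tip at 34 mm. At the start it always stands on the back of the cutter. Its origin is the centre of its underside, z up. 
- nozzle_large: Large aluminium press nozzle with a dark star in its tip, standing upright, wide end down: flange 42 mm across and 4 mm high, above it a straight barrel 38 mm across up to 26 mm, then a cone to the 22 mm wide tip at 42 mm. At the start it stands on one of the two discs. Its origin is the centre of its underside, z up. 
- cutter: Tin cutter in the shape of a four-leaf clover, flat closed back up, 18 mm high. Four round leaves of 13 mm radius lie along its own +x, -x, +y and -y axes, 50 mm across from leaf tip to facing leaf tip: grip it over two facing leaves. At the start it lies on the other of the two discs. Its origin is the centre of its underside, z up. 
- disc_white: White melamine cookie press disc with a dark six-pointed star, round, flat, 56 mm across, 8 mm thick. At the start it is the bottom of one pile, on the black baking sheet. Its origin is the centre of its underside, z up. A spice jar (55 mm high) and a cup (54 mm wide, 45 mm high) stand on the sheet too, the four places about 120 mm apart.
- disc_blue: Blue melamine cookie press disc with a white bar, round, flat, 56 mm across, 8 mm thick. At the start it is the bottom of the other pile, on the black baking sheet. Its origin is the centre of its underside, z up. The sheet, 240 mm square and 3 mm thick with a 10 mm rim, lies beside the drawer.
- tile_small: Fixed dark wooden tile 108 mm square and 6 mm thick lying in the teak drawer, with a flush inlay in its middle: a grey circle 30 mm across with a small black dot. It is the place of the small nozzle. Its origin is the centre of its underside, so its upper face is 6 mm above it; x and y along its edges. The six tiles lie side by side 118 mm apart, two rows of three, in any order.
- tile_large: Fixed dark wooden tile 108 mm square and 6 mm thick lying in the teak drawer, with a flush inlay in its middle: a grey circle 42 mm across with a black star. It is the place of the large nozzle. Its origin is the centre of its underside, so its upper face is 6 mm above it; x and y along its edges. One more tile, with a yellow outline, already holds the yellow scoop (26 mm high).
- tile_clover: Fixed dark wooden tile 108 mm square and 6 mm thick lying in the teak drawer, with a flush inlay in its middle: a grey four-leaf clover 50 mm across. It is the place of the clover cutter. Its origin is the centre of its underside, so its upper face is 6 mm above it; x and y along its edges. The drawer's 8 mm thick walls rise 31 mm above the tiles, 59 mm from the centres of the outer ones.
- tile_white: Fixed dark wooden tile 108 mm square and 6 mm thick lying in the teak drawer, with a flush inlay in its middle: a white circle 56 mm across with a black star. It is the place of the white disc. Its origin is the centre of its underside, so its upper face is 6 mm above it; x and y along its edges. The drawer's lid lies open, back on the table on the side away from the robot.
- tile_blue: Fixed dark wooden tile 108 mm square and 6 mm thick lying in the teak drawer, with a flush inlay in its middle: a blue circle 56 mm across with a white bar. It is the place of the blue disc. Its origin is the centre of its underside, so its upper face is 6 mm above it; x and y along its edges. 
Mind the look-alikes: they are no part of the job. Leave any yellow look-alike of the nozzle_large alone.

How it is judged:
By the outcome, as a careful person would: the job done as asked, in the order asked, and still so for the second after the job is handed in, with the robot touching nothing.
It also fails if it takes over 136 s, if anything falls off the work surface, if the arm or the gripper's body presses on something with over 40 N, if the wrist force passes 120 N, or if a joint passes its speed limit or range.

ROBOT

A 6-joint arm with a two-finger parallel gripper is mounted at the origin on the work surface. World frame = base frame: x ahead of the robot, y to its left, z up, the work surface at z = 0. Lengths are in m, angles in rad, forces in N, time in s.
With the tool pointing down it reaches from about 0.3 to 0.875 m from the base axis. Payload 6.4 kg.
Tool frame: the origin (TCP) lies at the very end of the fingers, on their centre line; the grasp point (between the pads) lies 19 mm behind it; z points along the fingers, y is the line along which they close (so a half turn about z gives the same grasp; the last joint's range is limited). The gripper opens to 88 mm and grips with 3 to 60 N. Pads are 18 mm wide; open, the fingers measure 123 mm over their backs; the gripper's body (75 mm by 187 mm) begins 45 mm behind the grasp point.
Start: joints at [-1.481, 0.181, 1.607, -0, 1.354, -0.206], TCP at [0.168, -0.55, 0.239] pointing down, gripper open.
Joint ranges: [-2.99, 2.99], [-0.89, 2.07], [0.3, 2.58], [-1.14, 4.28], [0, 2.63], [-3.12, 3.12]. Speed limits (rad/s): [2.57, 2.57, 3.01, 3.14, 3.14, 3.14].

INTERFACE

Orientations are given as a rotation vector (axis times angle).
In Python, from station import env gives the robot as it stands. The module is installed in compiled form; this text tells all that it offers.
- The arm moves only by the tool move_arm, never from a script. Its argument "steps" is a list of rows, each an object of numbers: "dx", "dy", "dz": the shift along the tool's x, y, z in units of 30 mm (1.0 is 30 mm); "twist": the turn about the tool's z in units of 6 degrees (1.0 is 6 degrees); "fingers": the opening, from 0 (shut) to 1 (fully open). A call has exactly 5 rows; each row shifts and turns the commanded pose from where the row before left it, along the tool's axes as they then stand; what a row does not reach is not made up. A row lasts 1/12 s, in which the tool goes at most 41.7 mm and 7.16 degrees, less where a joint would pass 70% of its speed; a pose out of reach is approached as far as the arm can. A call is refused whole if a number of a shift passes 1 or a number of a turn 1, either way. A call with a gripper value outside its range is refused whole. The fingers move at their own pace and stop on an object; "force" is the grip in N (left out, the last holds). Time passes only in rows, so rows that do not move let the fingers close, or fill a call up. It gives the time, the measured TCP pose, the force, the opening and the grip force at its end, in the units of the state.
- env.state(): the state, without advancing time (a new reading comes with each control period).
- env.snapshot(name): name is "side" or "top"; returns (picture, depth): 400x640x3 uint8, red, green, blue; 400x640 float32, m along the optical axis (not along the pixel's ray), 0 where there is no reading.
- env.camera_model(name): a dict with "vfov" (degrees; the focal length in pixels is half the picture's height over the tangent of half this angle, whatever the lens; pixels are square), "cx", "cy" (the principal point, pixels), "k1" (the pictures are not rectified: a ray, as slopes to the right and down, at radius r is drawn at 1 + k1 r^2 times it, then the intrinsics apply), "world_to_cam" (4x4, takes a point from world to camera coordinates). Camera axes: x right, y up, looking along -z (the intrinsics and any distortion apply to the point x, -y, -z); pixel columns grow to the right and rows downward; lengths in m; the calibration is good to about 2 mm. A picture is of the moment at which its call begins. camera_model takes no time and is no camera call.
- env.finish_job(): hands the job in; it is judged then, once.
The state is a dict: "time_s": time; "joints": joint angles; "joint_velocities": joint speeds; "joint_torque": joint torques, N m; "eef_pos": TCP position; "orientation": TCP orientation; "contact_force": force on the tool from outside, world axes, zero at the start; "moment": the same for the moment, N m; "finger_gap": opening from 0.0 (shut) to 1.0 (fully open); "grip_force": force on a finger pad.
Only numpy, scipy, OpenCV 4.12 (cv2) and the standard library are available. Lean on these libraries where they do the work, as an engineer would, in place of code of your own. Each camera call takes 0.05 s, during which the arm holds its last target. There are 200 camera calls.

## Working session

There is one attempt and no reset: what is moved stays moved. The work goes in short steps, Python scripts to look and compute and a tool call to move; the robot and the scene stay as the last step left them, time stands still between calls to the robot, and variables do not carry over. Pictures are saved under pics/ and viewed, at most 14 in all, crops included, and the job is handed in when it is done.

Besides the shell and the picture viewer there is one more tool, called after "Emit:" as name([rows], argument=value, ...), one row to a line, values as JSON. move_arm: Moves the arm, as the interface text tells. Its arguments: {"type":"object","properties":{"steps":{"type":"array","items":{"type":"object","properties":{"dx":{"type":"number"},"dy":{"type":"number"},"dz":{"type":"number"},"twist":{"type":"number"},"fingers":{"type":"number"}}}},"force":{"type":"number"}},"required":["steps"]}

```bash
mkdir -p pics; ls; python3 - <<'E'
from station import env
import cv2,numpy as np
for n in("top","side"):
    p,d=env.snapshot(n); np.savez(f"{n}0.npz",p=p,d=d)
    cv2.imwrite(f"pics/{n}0.png",p[:,:,::-1])
    m=env.camera_model(n);print(n,m)
print(env.state())
E
```

```text
pics
top {'vfov': 48.005808049822114, 'cx': 316.5165325464266, 'cy': 199.18291020989744, 'k1': 0.005554957423278626, 'world_to_cam': array([[ 3.72558546e-03, -9.99681082e-01, -2.49770935e-02,
        -4.55689156e-04],
       [ 9.86591765e-01, -4.00932751e-04,  1.63207013e-01,
        -4.86629356e-01],
       [-1.63164977e-01, -2.52502365e-02,  9.86275629e-01,
        -9.50823145e-01],
       [ 0.00000000e+00,  0.00000000e+00,  0.00000000e+00,
         1.00000000e+00]])}
side {'vfov': 54.35669035678395, 'cx': 317.44118138412773, 'cy': 199.1218805657006, 'k1': -0.03782058307263823, 'world_to_cam': array([[ 0.99865421, -0.05072212,  0.01081857, -0.45611087],
       [ 0.02749616,  0.69467722,  0.71879588, -0.05015817],
       [-0.04397426, -0.71753106,  0.69513699, -0.85015012],
       [ 0.        ,  0.        ,  0.        ,  1.        ]])}
{'time_s': 0.1, 'joints': array([-1.48131184e+00,  1.81433614e-01,  1.60788599e+00, -9.11100795e-06,
        1.35380152e+00, -2.06328272e-01]), 'joint_velocities': array([ 0.00131398, -0.00315046, -0.00177829, -0.00109492, -0.00139177,
        0.00024373]), 'joint_torque': array([ 1.50349755e-03, -4.34817374e+01, -3.42693830e+01,  7.04460894e-02,
        3.40445107e-02, -4.07577375e-05]), 'eef_pos': array([ 0.16757786, -0.54954491,  0.23792951]), 'orientation': array([-3.10578188e+00, -4.62747388e-01, -1.26174641e-04]), 'contact_force': array([-0.30820108,  0.46180042, -0.31592393]), 'moment': array([-0.01651211,  0.02137831,  0.03422332]), 'grip_force': 0.0, 'finger_gap': 0.9999760453974872}
```

View pics/top0.png

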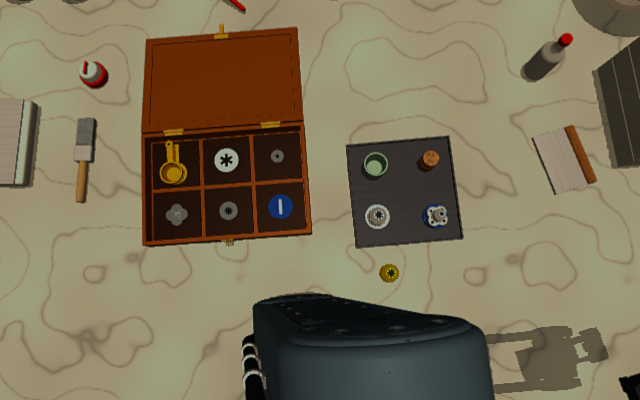

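View pics/side0.png

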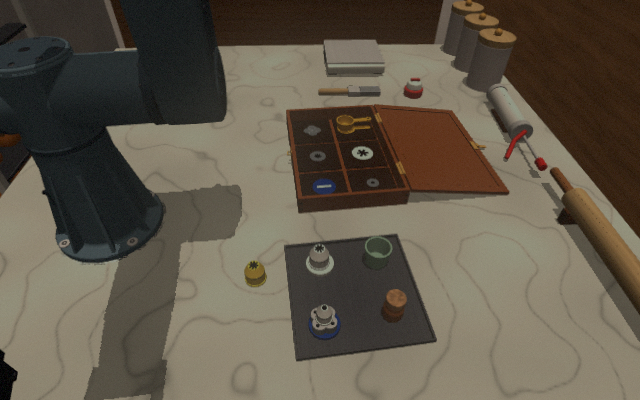

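The top view shows these objects (pixels as column, row):

| Where | Object | Pixel |
|---|---|---|
| Sheet | white disc + large nozzle | (377,216) |
| Sheet | blue disc + cutter + small nozzle | (436,215) |
| Sheet | cup | (375,165) |
| Sheet | jar | (430,160) |
| Drawer | scoop tile | (172,163) |
| Drawer | white tile | (226,160) |
| Drawer | small-nozzle tile | (277,156) |
| Drawer | clover tile | (177,215) |
| Drawer | large-nozzle tile | (228,211) |
| Drawer | blue tile | (280,207) |

What could be taken for the large nozzle: the aluminium one on the white disc at (377,216), the yellow one on the table at (389,273), and its tile inlay at (228,211). I choose (377,216).

What could be taken for the small nozzle: the one on the cutter at (436,215), and its inlay at (277,156). I choose (436,215).

Next is one close crop to check both choices.

```bash
cat > h.py <<'E'
import numpy as np,cv2
from station import env
from scipy.spatial.transform import Rotation as R
def cam(n):
    m=env.camera_model(n); f=200/np.tan(np.radians(m['vfov'])/2)
    K=np.array([[f,0,m['cx']],[0,f,m['cy']],[0,0,1]]); D=np.array([m['k1'],0,0,0.])
    T=np.diag([1,-1,-1,1])@m['world_to_cam']; return K,D,T
def proj(n,P):
    K,D,T=cam(n); return cv2.projectPoints(np.float64(P).reshape(-1,1,3),cv2.Rodrigues(T[:3,:3])[0],T[:3,3],K,D)[0][:,0]
def rays(n,px):
    K,D,T=cam(n); u=cv2.undistortPoints(np.float64(px).reshape(-1,1,2),K,D)[:,0]
    return T,np.c_[u,np.ones(len(u))]
def plane(n,px,z):
    T,r=rays(n,px); d=r@T[:3,:3]; o=-T[:3,:3].T@T[:3,3]
    return o+d*((z-o[2])/d[:,2])[:,None]
def cloud(n,d):
    v,u=np.mgrid[:400,:640]; T,r=rays(n,np.c_[u.ravel(),v.ravel()])
    return ((r*d.reshape(-1,1)-T[:3,3])@T[:3,:3]).reshape(400,640,3)
E
python3 - <<'E'
from h import *
a=np.load('top0.npz');b=np.load('side0.npz')
C=cloud('top',a['d'])
for nm,p in dict(table=(400,290),table2=(330,150),sheet=(405,190),wdisc=(377,226),lnoz=(377,213),cut=(428,213),snoz=(437,212),blued=(437,226),tile=(245,225),tile2=(195,200),wtile=(226,150),wall=(203,186),jar=(430,155),rim=(402,142)).items():
    print(nm,C[p[1],p[0]].round(4))
i=cv2.resize(a['p'][140:285,340:470],None,fx=4,fy=4,interpolation=cv2.INTER_CUBIC)
cv2.imwrite('pics/c1.png',i[:,:,::-1])
E
```

```text
table [ 0.2896 -0.1842 -0.001 ]
table2 [ 0.6094 -0.0297  0.0012]
sheet [ 0.5135 -0.2005  0.0052]
wdisc [ 0.4302 -0.1345  0.0133]
lnoz [ 0.4542 -0.1306  0.0532]
cut [ 0.4573 -0.2451  0.0301]
snoz [ 0.4561 -0.2588  0.0553]
blued [ 0.4302 -0.2673  0.0151]
tile [0.432  0.1617 0.0149]
tile2 [0.4895 0.2786 0.012 ]
wtile [0.6067 0.2114 0.0136]
wall [0.5222 0.262  0.0111]
jar [ 0.5803 -0.2469  0.0625]
rim [ 0.6263 -0.1965  0.007 ]
```

View pics/c1.png

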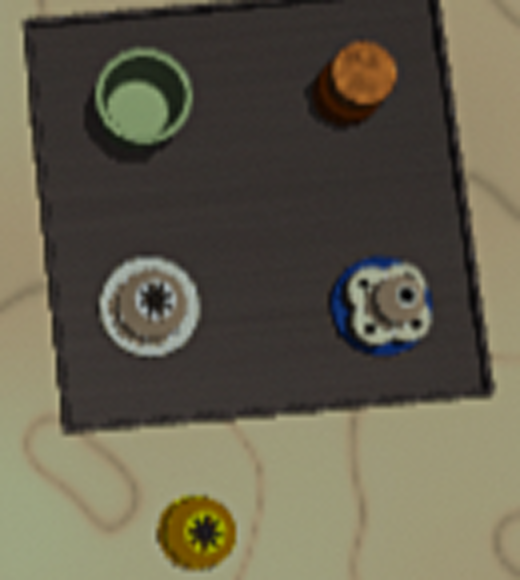

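The crop confirms the choice. The aluminium nozzle with the dark star is on the white disc, and the small nozzle with the hole is on the clover on the blue disc. The yellow look-alike is outside the sheet.

```bash
cat >> h.py <<'E'
def rect(n,img,c,z,half=45,s=0.25):
    """orthographic patch (rows: +x down->up no flip: row=x, col=y) in mm/s"""
    N=int(2*half/s)+1; g=(np.arange(N)*s-half)/1000
    X,Y=np.meshgrid(c[0]+g,c[1]+g,indexing='ij')
    uv=proj(n,np.c_[X.ravel(),Y.ravel(),np.full(X.size,z)]).astype(np.float32).reshape(N,N,2)
    return cv2.remap(img,uv[...,0],uv[...,1],cv2.INTER_CUBIC)
E
python3 - <<'E'
from h import *
a=np.load('top0.npz');b=np.load('side0.npz')
C=cloud('top',a['d']); Cs=cloud('side',b['d'])
t=lambda C,x,y:np.median(C[(abs(C[...,0]-x)<.05)&(abs(C[...,1]-y)<.05)&(C[...,2]<.03)][:,2])
g=dict(scoop=(172,163),white=(226,160),small=(277,156),clover=(177,215),large=(228,211),blue=(280,207))
for k,p in g.items():
    c=plane('top',[p],.012)[0]; print(k,c.round(4),'z top/side',t(C,*c[:2]).round(4),t(Cs,*c[:2]).round(4))
rows=[]
L=[('white',(226,160),.012),('small',(277,156),.012),('clover',(177,215),.012),('large',(228,211),.012),('blue',(280,207),.012),('P1d',(377,216),.011),('P2d',(436,217),.011),('P1t',(378,213),.053),('P2c',(437,217),.029),('P2t',(438,212),.063)]
for n,d in(('top',a),('side',b)):
    r=[]
    for k,p,z in L:
        c=plane('top',[p],z)[0]; r.append(rect(n,d['p'],c,z,36,0.5))
    rows+= [np.hstack(r[:5]),np.hstack(r[5:])]
cv2.imwrite('pics/r.png',np.vstack(rows)[:,:,::-1])
E
```

```text
scoop [0.5764 0.3364 0.012 ] z top/side 0.0149 0.0137
white [0.5832 0.2109 0.012 ] z top/side 0.0144 0.0132
small [0.5924 0.0928 0.012 ] z top/side 0.0145 0.013
clover [0.455  0.3181 0.012 ] z top/side 0.0144 0.013
large [0.4641 0.202  0.012 ] z top/side 0.0145 0.013
blue [0.4733 0.0838 0.012 ] z top/side 0.0145 0.0132
```

View pics/r.png

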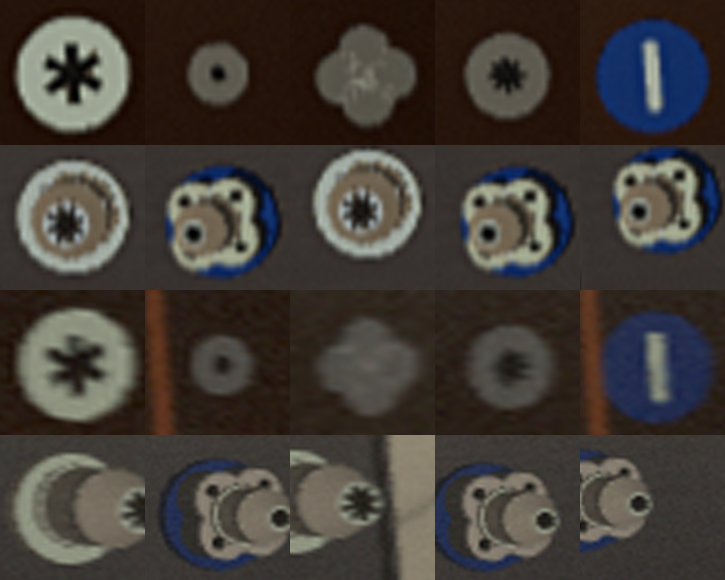

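The rectified patches show all inlays crisply. The cutter's leaves look diagonal to the world axes, and the piles are roughly concentric. Now the numeric fits.

```bash
cat > meas.py <<'E'
from h import *
from scipy.optimize import minimize
S=.5;H=45
g=np.arange(2*int(H/S)+1)*S-H
X,Y=np.meshgrid(g,g,indexing='ij')
def circ(r): return lambda x,y,a: r-np.hypot(x,y)
def clover(x,y,a):
    c,s=np.cos(a),np.sin(a); u,v=c*x+s*y,-s*x+c*y
    d=np.max([13-np.hypot(u-12*i,v-12*j) for i,j in((1,0),(-1,0),(0,1),(0,-1))],0); return np.maximum(d,np.minimum(12-abs(u)-abs(v),5)*.7)
def fit(n,img,c,z,shape,maskf,ang=False,a0=0):
    p=rect(n,img,c,z,H,S); m=cv2.GaussianBlur(maskf(p).astype(np.float32),(0,0),1)
    def cost(q):
        sd=shape(X-q[0],Y-q[1],q[2] if ang else 0)
        t=1/(1+np.exp(-sd/0.7)); w=sd>-5
        return (((t-m)**2)*w).sum()/w.sum()-0.0
    best=min((minimize(cost,[x,y,a],method='Nelder-Mead',options=dict(initial_simplex=np.array([x,y,a])+np.array([[0,0,0],[3,0,0],[0,3,0],[0,0,.3]]))) for x in(-3,3) for y in(-3,3) for a in ([a0,a0+.4,a0+.8,a0+1.2] if ang else [0])),key=lambda r:r.fun)
    return c[:2]+best.x[:2]/1000,best.x[2],best.fun
bri=lambda t:(lambda p:p.astype(int).max(2)>t)
notsheet=lambda p:(p.max(2)>100)
blue=lambda p:(p[...,2].astype(int)-p[...,0]>40)
def dark(p): return p.max(2)<60
E
python3 - <<'E'
from meas import *
a=np.load('top0.npz');b=np.load('side0.npz')
fill=lambda f:(lambda p:cv2.morphologyEx(f(p).astype(np.uint8),cv2.MORPH_CLOSE,np.ones((41,41),np.uint8)))
def notbluewhite(p):
    return (p[...,0].astype(int)>95)
T={'top':dict(white=(226,160,circ(28),fill(bri(110))),small=(277,156,circ(15),fill(bri(66))),clover=(177,215,clover,bri(66)),large=(228,211,circ(21),fill(bri(66))),blue=(280,207,circ(28),fill(bri(66)))}
T['side']={k:v for k,v in T['top'].items()}
for n,d in(('top',a),('side',b)):
    for k,(u,v,s,f) in T['top'].items():
        c=plane('top',[(u,v)],.012)[0]
        r=fit(n,d['p'],c,.012,s,f,k=='clover',0); print(n,k,(r[0]*1000).round(1),round(np.degrees(r[1]),1),round(r[2],4))
for k,u,v,z,s,f,an in [('wdisc',377,216,.011,circ(28),fill(bri(110)),0),('cutter',436,215,.029,clover,fill(lambda p:p[...,0]>95) and (lambda p:cv2.morphologyEx((p[...,0]>95).astype(np.uint8),cv2.MORPH_CLOSE,np.ones((13,13),np.uint8))),1),('bdisc',436,215,.011,circ(28),lambda p:fill(lambda q:(q[...,2]>100)|(q[...,0]>95))(p),0),('ltip',378,213,.053,circ(11),lambda p:p[...,0]>100,0)]:
    c=plane('top',[(u,v)],z)[0]
    r=fit('top',a['p'],c,z,s,f,an); print(k,(r[0]*1000).round(1),round(np.degrees(r[1]),1),round(r[2],4))
for n,d in(('top',a),('side',b)):
  for k,u,v,z,rad in(('ltip',378,213,.053,9),('stip',440,213,.063,7)):
    c=plane('top',[(u,v)],z)[0]
    if n=='side': c=c+np.array([0,0,0])
    p=rect(n,d['p'],c,z,H,S); m=(p.max(2)<70)&(np.hypot(X,Y)<rad); print(n,k,(c[:2]*1000+[X[m].mean(),Y[m].mean()]).round(1),m.sum())
# rim of sheet / table depth
for n,d in(('top',a),('side',b)):
    C=cloud(n,d['d']); f=lambda x,y:np.median(C[(abs(C[...,0]-x)<.015)&(abs(C[...,1]-y)<.015)][:,2]).round(4)
    print(n,'sheet',f(.513,-.2),'table',f(.61,-.03),f(.45,-.0))
E
```

```text
File "<stdin>", line 6
    T={'top':dict(white=(226,160,circ(28),fill(bri(110))),small=(277,156,circ(15),fill(bri(66))),clover=(177,215,clover,bri(66)),large=(228,211,circ(21),fill(bri(66))),blue=(280,207,circ(28),fill(bri(66)))}
                                                                                                                                                                                                             ^
SyntaxError: closing parenthesis '}' does not match opening parenthesis '('
```

```bash
cat > m1.py <<'E'
from meas import *
a=np.load('top0.npz');b=np.load('side0.npz')
close=lambda f,k=41:(lambda p:cv2.morphologyEx(np.uint8(f(p)),cv2.MORPH_CLOSE,np.ones((k,k),np.uint8)))
T=dict(white=(226,160,circ(28),close(bri(110))),small=(277,156,circ(15),close(bri(66))),clover=(177,215,clover,bri(66)),
 large=(228,211,circ(21),close(bri(66))),blue=(280,207,circ(28),close(bri(66))))
for n,d in(('top',a),('side',b)):
    for k,(u,v,s,f) in T.items():
        c=plane('top',[(u,v)],.012)[0]
        r=fit(n,d['p'],c,.012,s,f,k=='clover'); print(n,k,(r[0]*1000).round(1),round(np.degrees(r[1]),1),round(r[2],4))
for k,u,v,z,s,f in [('wdisc',377,216,.011,circ(28),close(bri(110))),('cutter',436,215,.029,clover,close(lambda p:p[...,0]>95,13)),
  ('bdisc',436,215,.011,circ(28),close(lambda q:(q[...,2]>100)|(q[...,0]>95)))]:
    c=plane('top',[(u,v)],z)[0]
    r=fit('top',a['p'],c,z,s,f,k=='cutter'); print(k,(r[0]*1000).round(1),round(np.degrees(r[1]),1),round(r[2],4))
for n,d,q in(('top',a,((378,213),(440,213))),('side',b,((319,247),(324,307)))):
  for k,(u,v),z,rad in(('ltip',q[0],.053,9),('stip',q[1],.063,6)):
    c=plane(n,[(u,v)],z)[0]
    p=rect(n,d['p'],c,z,H,S); m=(p.max(2)<70)&(np.hypot(X,Y)<rad); print(n,k,(c[:2]*1000+[X[m].mean(),Y[m].mean()]).round(1),m.sum())
for n,d in(('top',a),('side',b)):
    C=cloud(n,d['d']); f=lambda x,y:np.median(C[(abs(C[...,0]-x)<.015)&(abs(C[...,1]-y)<.015)][:,2]).round(4)
    print(n,'sheet',f(.513,-.2),'table',f(.61,-.03),f(.45,-.0))
E
python3 m1.py
```

```text
top white [584.  211.1] -33.8 0.0051
top small [593.1  93.1] -27.5 0.0076
top clover [456.8 319.9] 94.9 0.0092
top large [465.9 201.9] -4.0 0.0068
top blue [475.2  83.8] -35.3 0.0048
side white [584.3 212.9] -35.4 0.0129
side small [594.1  93.8] -7.1 0.1041
side clover [457.2 321.8] 3.9 0.0185
side large [466.4 203.6] -23.7 0.0213
side blue [475.8  84. ] 6.7 0.086
wdisc [ 452.7 -135.1] -19.8 0.0059
cutter [ 452.  -264.8] 51.4 0.0076
bdisc [ 454.  -266.2] -9.4 0.0931
top ltip [ 451.9 -133.4] 495
top stip [ 452.4 -265.6] 139
side ltip [ 452.3 -132.7] 571
side stip [ 453.1 -265.6] 175
top sheet 0.0035 table 0.0005 0.0006
side sheet 0.0035 table -0.001 0.0059
```

The two cameras agree to about 1–2 mm. The small nozzle tip is near (452.7, -265.6), the large nozzle tip near (452.1, -133), and the cutter's leaf axis is at 51°. First I square the tool with the world axes and go above the blue pile.

Emit:
move_arm([
  {"twist": 0.942},
  {"twist": 0.942},
  {"twist": 0.942},
  {"dx": 0.79,"dy": -0.79,"dz": 0.2},
  {"dx": 0.79,"dy": -0.79,"dz": 0.2},
], force=15)

```text
$.steps[0]: bad value
```

Emit:
move_arm([
  {"dx": 0.79,"dy": -0.79,"dz": 0.3},
  {"dx": 0.79,"dy": -0.79,"dz": 0.3},
  {"dx": 0.79,"dy": -0.79,"dz": 0.3},
  {"dx": 0.79,"dy": -0.79,"dz": 0.3},
  {"dx": 0.79,"dy": -0.79,"dz": 0.3},
])

```text
$.steps[0]: bad value
```

Emit:
move_arm([
  {"dx": 0.79,"dy": -0.79,"dz": 0.3},
  {"dx": 0.79,"dy": -0.79,"dz": 0.3},
  {"dx": 0.79,"dy": -0.79,"dz": 0.3},
  {"dx": 0.79,"dy": -0.79,"dz": 0.3},
  {"dx": 0.79,"dy": -0.79,"dz": 0.3},
])

```text
$.steps[0]: bad value
```

Emit:
move_arm([
  {"fingers": 0.7},
  {},
  {},
  {},
  {},
])

```text
$.steps[0]: bad value
```

Emit:
move_arm([
  {"dx": 0,"dy": 0,"dz": 0,"twist": 0.942,"fingers": 1},
  {"dx": 0,"dy": 0,"dz": 0,"twist": 0.942,"fingers": 1},
  {"dx": 0,"dy": 0,"dz": 0,"twist": 0.942,"fingers": 1},
  {"dx": 0.79,"dy": -0.79,"dz": 0.2,"twist": 0,"fingers": 1},
  {"dx": 0.79,"dy": -0.79,"dz": 0.2,"twist": 0,"fingers": 1},
], force=15)

```text
time_s: 0.52
eef_pos: [0.2145, -0.5029, 0.2263]
orientation: [3.141, -0.006, -0.0]
contact_force: [0.9, 0.2, 0.2]
finger_gap: 1.0
grip_force: 0.0
```

Emit:
move_arm([
  {"dx": 0.79,"dy": -0.79,"dz": 0.3,"twist": 0,"fingers": 0.7},
  {"dx": 0.79,"dy": -0.79,"dz": 0.3,"twist": 0,"fingers": 0.7},
  {"dx": 0.79,"dy": -0.79,"dz": 0.3,"twist": 0,"fingers": 0.7},
  {"dx": 0.79,"dy": -0.79,"dz": 0.3,"twist": 0,"fingers": 0.7},
  {"dx": 0.79,"dy": -0.79,"dz": 0.3,"twist": 0,"fingers": 0.7},
])

```text
time_s: 0.93
eef_pos: [0.3343, -0.3826, 0.181]
orientation: [-3.141, 0.001, 0.0]
contact_force: [0.0, -1.1, 1.1]
finger_gap: 0.701
grip_force: 0.0
```

Emit:
move_arm([
  {"dx": 0.79,"dy": -0.79,"dz": 0.3,"twist": 0,"fingers": 0.7},
  {"dx": 0.79,"dy": -0.79,"dz": 0.3,"twist": 0,"fingers": 0.7},
  {"dx": 0.79,"dy": -0.79,"dz": 0.3,"twist": 0,"fingers": 0.7},
  {"dx": 0.79,"dy": -0.79,"dz": 0.3,"twist": 0,"fingers": 0.7},
  {"dx": 0,"dy": 0,"dz": 0,"twist": 0,"fingers": 0.7},
])

```text
time_s: 1.35
eef_pos: [0.4302, -0.2843, 0.1435]
orientation: [-3.137, -0.007, 0.002]
contact_force: [-0.6, 0.7, -0.8]
finger_gap: 0.7
grip_force: 0.0
```

```bash
cat > sh.py <<'E'
import sys
from h import *
n,x,y,hw,hh,f=sys.argv[1],*map(int,sys.argv[2:7]); p,d=env.snapshot(n); np.savez(sys.argv[7]+'.npz',p=p,d=d)
cv2.imwrite('pics/'+sys.argv[7]+'.png',cv2.resize(p[max(y-hh,0):y+hh,max(x-hw,0):x+hw],None,fx=f,fy=f,interpolation=cv2.INTER_CUBIC)[:,:,::-1])
s=env.state(); print(s['time_s'],s['eef_pos'].round(4),s['joints'].round(2),s['contact_force'].round(1),s['moment'].round(2))
E
python3 sh.py side 335 270 100 75 4 g1
```

```text
1.4 [ 0.4291 -0.2864  0.1443] [-0.82  0.16  1.84  0.    1.15  0.75] [-0.4 -0.2  0. ] [ 0.03  0.01 -0.03]
```

View pics/g1.png

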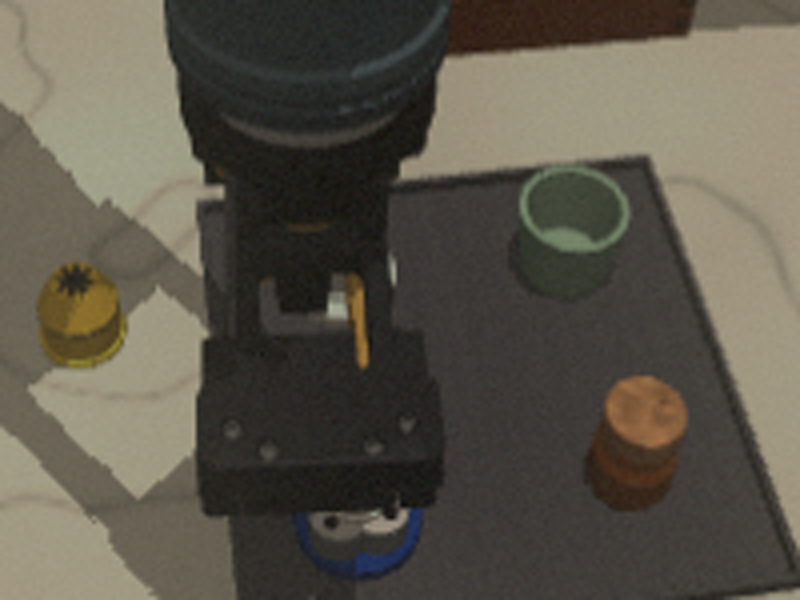

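The gripper hides the pile from the side camera, with the pile below and slightly right of it. I go on by the numbers.

Emit:
move_arm([
  {"dx": 0.38,"dy": -0.33,"dz": 0.5,"twist": 0,"fingers": 0.7},
  {"dx": 0.38,"dy": -0.33,"dz": 0.5,"twist": 0,"fingers": 0.7},
  {"dx": 0,"dy": 0,"dz": 0.5,"twist": 0,"fingers": 0.7},
  {"dx": 0,"dy": 0,"dz": 0.5,"twist": 0,"fingers": 0.7},
  {"dx": 0,"dy": 0,"dz": 0,"twist": 0,"fingers": 0.7},
])

```text
time_s: 1.82
eef_pos: [0.4491, -0.2689, 0.0831]
orientation: [-3.138, 0.001, 0.006]
contact_force: [-0.4, 1.2, -1.2]
finger_gap: 0.703
grip_force: 0.0
```

Emit:
move_arm([
  {"dx": 0,"dy": 0,"dz": 0,"twist": 0,"fingers": 0.7},
  {"dx": 0,"dy": 0,"dz": 0,"twist": 0,"fingers": 0.7},
  {"dx": 0,"dy": 0,"dz": 0,"twist": 0,"fingers": 0.7},
  {"dx": 0,"dy": 0,"dz": 0,"twist": 0,"fingers": 0.7},
  {"dx": 0,"dy": 0,"dz": 0,"twist": 0,"fingers": 0.7},
])

```text
time_s: 2.23
eef_pos: [0.4515, -0.2702, 0.0866]
orientation: [3.14, -0.001, 0.002]
contact_force: [0.2, 0.2, 1.0]
finger_gap: 0.7
grip_force: 0.0
```

Emit:
move_arm([
  {"dx": 0.05,"dy": -0.11,"dz": 0.3,"twist": 0,"fingers": 0.7},
  {"dx": 0,"dy": 0,"dz": 0.4,"twist": 0,"fingers": 0.7},
  {"dx": 0,"dy": 0,"dz": 0.4,"twist": 0,"fingers": 0.7},
  {"dx": 0,"dy": 0,"dz": 0.4,"twist": 0,"fingers": 0.7},
  {"dx": 0,"dy": 0,"dz": 0.17,"twist": 0,"fingers": 0.7},
])

```text
time_s: 2.65
eef_pos: [0.4513, -0.265, 0.0327]
orientation: [-3.139, 0.0, 0.005]
contact_force: [-0.8, 0.1, -1.2]
finger_gap: 0.697
grip_force: 0.0
```

Emit:
move_arm([
  {"dx": 0,"dy": 0,"dz": 0,"twist": 0,"fingers": 0.5},
  {"dx": 0,"dy": 0,"dz": 0,"twist": 0,"fingers": 0.4},
  {"dx": 0,"dy": 0,"dz": 0,"twist": 0,"fingers": 0.36},
  {"dx": 0,"dy": 0,"dz": 0,"twist": 0,"fingers": 0.33},
  {"dx": 0,"dy": 0,"dz": 0,"twist": 0,"fingers": 0.3},
])

```text
time_s: 3.07
eef_pos: [0.4531, -0.2667, 0.0362]
orientation: [3.141, -0.0, 0.001]
contact_force: [0.6, -1.4, 0.5]
finger_gap: 0.346
grip_force: 0.0
```

Emit:
move_arm([
  {"dx": 0,"dy": 0,"dz": 0,"twist": 0,"fingers": 0.25},
  {"dx": 0,"dy": 0,"dz": 0,"twist": 0,"fingers": 0.2},
  {"dx": 0,"dy": 0,"dz": 0,"twist": 0,"fingers": 0.2},
  {"dx": 0,"dy": 0,"dz": 0,"twist": 0,"fingers": 0.2},
  {"dx": 0,"dy": 0,"dz": 0,"twist": 0,"fingers": 0.2},
])

```text
time_s: 3.48
eef_pos: [0.453, -0.2666, 0.0361]
orientation: [3.141, -0.0, 0.001]
contact_force: [0.2, 1.3, 4.1]
finger_gap: 0.286
grip_force: 15.0
```

The small nozzle is gripped: the gap is 25 mm and the grip force 15 N. Lift and carry to its tile.

Emit:
move_arm([
  {"dx": 0,"dy": 0,"dz": -0.3,"twist": 0,"fingers": 0.2},
  {"dx": 0,"dy": 0,"dz": -0.6,"twist": 0,"fingers": 0.2},
  {"dx": 0,"dy": 0,"dz": -0.7,"twist": 0,"fingers": 0.2},
  {"dx": 0,"dy": 0,"dz": -0.7,"twist": 0,"fingers": 0.2},
  {"dx": 0,"dy": 0,"dz": -0.7,"twist": 0,"fingers": 0.2},
])

```text
time_s: 3.9
eef_pos: [0.4522, -0.2659, 0.1265]
orientation: [-3.141, 0.0, 0.001]
contact_force: [-0.2, 0.1, -1.0]
finger_gap: 0.289
grip_force: 15.0
```

Emit:
move_arm([
  {"dx": 0.31,"dy": -0.8,"dz": 0,"twist": 0,"fingers": 0.2},
  {"dx": 0.31,"dy": -0.8,"dz": 0,"twist": 0,"fingers": 0.2},
  {"dx": 0.31,"dy": -0.8,"dz": 0,"twist": 0,"fingers": 0.2},
  {"dx": 0.31,"dy": -0.8,"dz": 0,"twist": 0,"fingers": 0.2},
  {"dx": 0.31,"dy": -0.8,"dz": 0,"twist": 0,"fingers": 0.2},
])

```text
time_s: 4.32
eef_pos: [0.4992, -0.1451, 0.1259]
orientation: [-3.141, 0.001, 0.0]
contact_force: [0.1, -0.1, -1.3]
finger_gap: 0.291
grip_force: 15.0
```

Emit:
move_arm([
  {"dx": 0.31,"dy": -0.8,"dz": 0,"twist": 0,"fingers": 0.2},
  {"dx": 0.31,"dy": -0.8,"dz": 0,"twist": 0,"fingers": 0.2},
  {"dx": 0.31,"dy": -0.8,"dz": 0,"twist": 0,"fingers": 0.2},
  {"dx": 0.31,"dy": -0.8,"dz": 0,"twist": 0,"fingers": 0.2},
  {"dx": 0.31,"dy": -0.8,"dz": 0,"twist": 0,"fingers": 0.2},
])

```text
time_s: 4.73
eef_pos: [0.5457, -0.0249, 0.1258]
orientation: [-3.141, 0.0, 0.001]
contact_force: [-0.3, -0.7, -0.7]
finger_gap: 0.292
grip_force: 15.0
```

Emit:
move_arm([
  {"dx": 0.31,"dy": -0.8,"dz": 0,"twist": 0,"fingers": 0.2},
  {"dx": 0.31,"dy": -0.8,"dz": 0,"twist": 0,"fingers": 0.2},
  {"dx": 0.31,"dy": -0.8,"dz": 0,"twist": 0,"fingers": 0.2},
  {"dx": 0.31,"dy": -0.8,"dz": 0,"twist": 0,"fingers": 0.2},
  {"dx": 0.31,"dy": -0.75,"dz": 0,"twist": 0,"fingers": 0.2},
])

```text
time_s: 5.15
eef_pos: [0.5921, 0.0937, 0.1257]
orientation: [-3.141, -0.0, 0.001]
contact_force: [-0.4, -0.8, -0.6]
finger_gap: 0.289
grip_force: 15.0
```

Emit:
move_arm([
  {"dx": 0,"dy": 0,"dz": 0,"twist": 0,"fingers": 0.2},
  {"dx": 0,"dy": 0,"dz": 0,"twist": 0,"fingers": 0.2},
  {"dx": 0,"dy": 0,"dz": 0,"twist": 0,"fingers": 0.2},
  {"dx": 0,"dy": 0,"dz": 0,"twist": 0,"fingers": 0.2},
  {"dx": 0,"dy": 0,"dz": 0,"twist": 0,"fingers": 0.2},
])

```text
time_s: 5.57
eef_pos: [0.5919, 0.0911, 0.1256]
orientation: [3.141, -0.002, -0.001]
contact_force: [0.4, 0.2, -0.6]
finger_gap: 0.288
grip_force: 15.0
```

Emit:
move_arm([
  {"dx": 0.02,"dy": 0,"dz": 0.8,"twist": 0,"fingers": 0.2},
  {"dx": 0,"dy": 0,"dz": 0.8,"twist": 0,"fingers": 0.2},
  {"dx": 0,"dy": 0,"dz": 0.8,"twist": 0,"fingers": 0.2},
  {"dx": 0,"dy": 0,"dz": 0.5,"twist": 0,"fingers": 0.2},
  {"dx": 0,"dy": 0,"dz": 0.3,"twist": 0,"fingers": 0.2},
])

```text
time_s: 5.98
eef_pos: [0.5912, 0.0913, 0.0274]
orientation: [-3.142, 0.002, 0.005]
contact_force: [-0.9, -0.9, -0.1]
finger_gap: 0.289
grip_force: 15.0
```

Emit:
move_arm([
  {"dx": 0,"dy": 0,"dz": 0.1,"twist": 0,"fingers": 0.2},
  {"dx": 0,"dy": 0,"dz": 0.1,"twist": 0,"fingers": 0.2},
  {"dx": 0,"dy": 0,"dz": 0.06,"twist": 0,"fingers": 0.2},
  {"dx": 0,"dy": 0,"dz": 0,"twist": 0,"fingers": 0.2},
  {"dx": 0,"dy": 0,"dz": 0,"twist": 0,"fingers": 0.2},
])

```text
time_s: 6.4
eef_pos: [0.5936, 0.0922, 0.0228]
orientation: [3.142, -0.0, 0.003]
contact_force: [-0.2, 0.8, -0.1]
finger_gap: 0.286
grip_force: 15.0
```

Emit:
move_arm([
  {"dx": 0,"dy": 0,"dz": 0.03,"twist": 0,"fingers": 0.2},
  {"dx": 0,"dy": 0,"dz": 0.02,"twist": 0,"fingers": 0.2},
  {"dx": 0,"dy": 0,"dz": 0,"twist": 0,"fingers": 0.2},
  {"dx": 0,"dy": 0,"dz": 0,"twist": 0,"fingers": 0.2},
  {"dx": 0,"dy": 0,"dz": 0,"twist": 0,"fingers": 0.2},
])

```text
time_s: 6.82
eef_pos: [0.5934, 0.0922, 0.0211]
orientation: [3.142, -0.0, 0.002]
contact_force: [-2.3, 0.1, 5.7]
finger_gap: 0.287
grip_force: 15.0
```

Emit:
move_arm([
  {"dx": 0,"dy": 0,"dz": 0.02,"twist": 0,"fingers": 0.2},
  {"dx": 0,"dy": 0,"dz": 0,"twist": 0,"fingers": 0.2},
  {"dx": 0,"dy": 0,"dz": 0,"twist": 0,"fingers": 0.2},
  {"dx": 0,"dy": 0,"dz": 0,"twist": 0,"fingers": 0.2},
  {"dx": 0,"dy": 0,"dz": 0,"twist": 0,"fingers": 0.2},
])

```text
time_s: 7.23
eef_pos: [0.5934, 0.0922, 0.0211]
orientation: [3.141, 0.0, 0.002]
contact_force: [-3.3, -0.5, 10.4]
finger_gap: 0.285
grip_force: 15.0
```

Contact. Release and rise.

Emit:
move_arm([
  {"dx": 0,"dy": 0,"dz": -0.02,"twist": 0,"fingers": 0.33},
  {"dx": 0,"dy": 0,"dz": 0,"twist": 0,"fingers": 0.4},
  {"dx": 0,"dy": 0,"dz": 0,"twist": 0,"fingers": 0.6},
  {"dx": 0,"dy": 0,"dz": 0,"twist": 0,"fingers": 0.6},
  {"dx": 0,"dy": 0,"dz": -0.2,"twist": 0,"fingers": 0.6},
])

```text
time_s: 7.65
eef_pos: [0.5916, 0.0922, 0.025]
orientation: [-3.141, 0.0, 0.004]
contact_force: [0.2, 1.0, 0.3]
finger_gap: 0.594
grip_force: 0.0
```

Emit:
move_arm([
  {"dx": 0,"dy": 0,"dz": -0.5,"twist": 0,"fingers": 0.6},
  {"dx": 0,"dy": 0,"dz": -0.8,"twist": 0,"fingers": 0.8},
  {"dx": 0,"dy": 0,"dz": -0.8,"twist": 0,"fingers": 0.8},
  {"dx": 0,"dy": 0,"dz": -0.8,"twist": 0,"fingers": 0.8},
  {"dx": 0,"dy": 0,"dz": -0.4,"twist": 0,"fingers": 0.8},
])

```text
time_s: 8.07
eef_pos: [0.5944, 0.0922, 0.1288]
orientation: [3.141, 0.0, 0.007]
contact_force: [0.1, 0.1, 0.6]
finger_gap: 0.8
grip_force: 0.0
```

Emit:
move_arm([
  {"dx": -0.31,"dy": 0.8,"dz": 0,"twist": 0.9,"fingers": 0.8},
  {"dx": -0.38,"dy": 0.77,"dz": 0,"twist": 0,"fingers": 0.8},
  {"dx": -0.38,"dy": 0.77,"dz": 0,"twist": 0,"fingers": 0.8},
  {"dx": -0.38,"dy": 0.77,"dz": 0,"twist": 0,"fingers": 0.8},
  {"dx": -0.38,"dy": 0.77,"dz": 0,"twist": 0,"fingers": 0.8},
])

```text
time_s: 8.48
eef_pos: [0.5284, -0.0202, 0.1251]
orientation: [-3.138, 0.148, 0.001]
contact_force: [0.4, -0.1, 0.2]
finger_gap: 0.8
grip_force: 0.0
```

Emit:
move_arm([
  {"dx": -0.38,"dy": 0.77,"dz": 0,"twist": 0,"fingers": 0.8},
  {"dx": -0.38,"dy": 0.77,"dz": 0,"twist": 0,"fingers": 0.8},
  {"dx": -0.38,"dy": 0.77,"dz": 0,"twist": 0,"fingers": 0.8},
  {"dx": 0,"dy": 0,"dz": 0,"twist": 0.9,"fingers": 0.8},
  {"dx": 0,"dy": 0,"dz": 0,"twist": 0.9,"fingers": 0.8},
])

```text
time_s: 8.9
eef_pos: [0.488, -0.0865, 0.1251]
orientation: [-3.109, 0.453, 0.001]
contact_force: [-0.5, -0.6, 0.8]
finger_gap: 0.802
grip_force: 0.0
```

```bash
python3 sh.py top 350 190 110 75 3 t1; python3 sh.py side 340 240 100 100 3 s1; python3 - <<'E'
from meas import *
a=np.load('top0.npz');
d=np.load('t1.npz')['p'];e=np.load('s1.npz')['p']
out=[rect('top',d,(.5928,.0928),z,30,.25) for z in(.014,.048)]+[rect('side',e,(.5928,.0928),.048,30,.25)]
cv2.imwrite('pics/n1.png',np.hstack(out)[:,:,::-1])
for n,i in(('top',d),('side',e)):
    p=rect(n,i,(.5928,.0928),.048,H,S); m=(p.max(2)<60)&(np.hypot(X,Y)<6); print(n,m.sum(),X[m].mean(),Y[m].mean())
E
```

```text
8.95 [ 0.4883 -0.086   0.1252] [-0.41  0.14  1.9  -0.    1.1   1.45] [-0.3 -0.2 -0.8] [ 0.08 -0.01 -0.02]
9.0 [ 0.4885 -0.0856  0.1252] [-0.41  0.14  1.9   0.    1.1   1.44] [ 0.2 -1.1 -0.4] [0.01 0.02 0.03]
top 126 0.18253968253968253 -0.9087301587301587
side 237 0.43037974683544306 1.0168776371308017
```

View pics/n1.png

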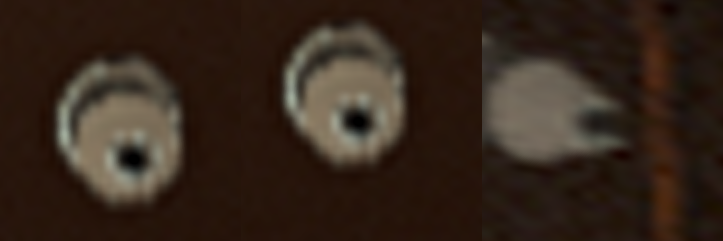

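The small nozzle stands centred on its outline, off by less than 1 mm. Now I re-fit the exposed cutter, the large nozzle and the white disc on the fresh pictures.

```bash
python3 - <<'E'
from meas import *
P={'top':np.load('t1.npz')['p'],'side':np.load('s1.npz')['p']}
for n in P:
    c=np.array([.452,-.265]); p=rect(n,P[n],c,.029,H,S); cv2.imwrite(f'pics/k{n}.png',p[:,:,::-1])
    f=lambda p:cv2.morphologyEx(np.uint8(p[...,0]>95),cv2.MORPH_CLOSE,np.ones((13,13),np.uint8))
    r=fit(n,P[n],c,.029,clover,f,True); print(n,(r[0]*1000).round(1),np.degrees(r[1]).round(1)%90,r[2].round(4))
a,b=[cv2.imread(f'pics/k{n}.png') for n in P]
cv2.imwrite('pics/k.png',cv2.resize(np.hstack([a,b]),None,fx=2,fy=2))
E
```

```text
top [ 452.  -264.8] 51.2 0.0073
side [ 453.1 -265. ] 51.4 0.0122
```

View pics/k.png

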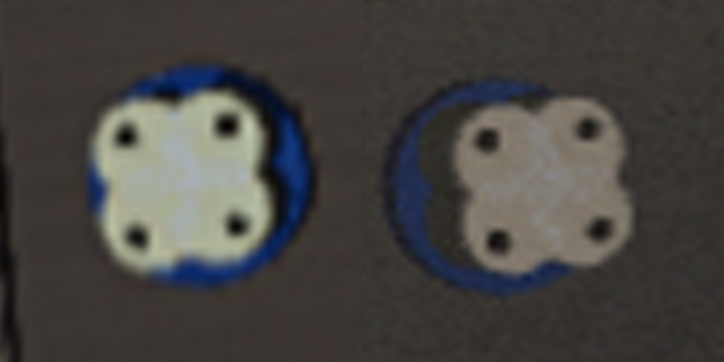

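The cutter is clearly visible on the blue disc, centre (452.5, -264.9), leaf axis 51.3°.

Emit:
move_arm([
  {"dx": 0,"dy": 0,"dz": 0,"twist": 0.925,"fingers": 0.8},
  {"dx": 0,"dy": 0,"dz": 0,"twist": 0.925,"fingers": 0.8},
  {"dx": 0,"dy": 0,"dz": 0,"twist": 0.925,"fingers": 0.8},
  {"dx": 0,"dy": 0,"dz": 0,"twist": 0.925,"fingers": 0.8},
  {"dx": 0,"dy": 0,"dz": 0,"twist": 0,"fingers": 0.8},
])

```text
time_s: 9.42
eef_pos: [0.4888, -0.0849, 0.1251]
orientation: [-2.967, 1.033, 0.001]
contact_force: [-0.2, -0.0, 0.5]
finger_gap: 0.798
grip_force: 0.0
```

Emit:
move_arm([
  {"dx": 0.4,"dy": 0.77,"dz": 0,"twist": 0,"fingers": 0.8},
  {"dx": 0.4,"dy": 0.77,"dz": 0,"twist": 0,"fingers": 0.8},
  {"dx": 0.4,"dy": 0.77,"dz": 0,"twist": 0,"fingers": 0.8},
  {"dx": 0.4,"dy": 0.77,"dz": 0,"twist": 0,"fingers": 0.8},
  {"dx": 0.4,"dy": 0.77,"dz": 0,"twist": 0,"fingers": 0.8},
])

```text
time_s: 9.83
eef_pos: [0.4639, -0.2138, 0.1252]
orientation: [-2.97, 1.024, 0.0]
contact_force: [0.6, -0.3, -0.1]
finger_gap: 0.804
grip_force: 0.0
```

Emit:
move_arm([
  {"dx": 0.4,"dy": 0.77,"dz": 0,"twist": 0,"fingers": 0.8},
  {"dx": 0.4,"dy": 0.78,"dz": 0,"twist": 0,"fingers": 0.8},
  {"dx": 0,"dy": 0,"dz": 0.5,"twist": 0,"fingers": 0.8},
  {"dx": 0,"dy": 0,"dz": 0.8,"twist": 0,"fingers": 0.8},
  {"dx": 0,"dy": 0,"dz": 0.8,"twist": 0,"fingers": 0.8},
])

```text
time_s: 10.25
eef_pos: [0.4546, -0.2655, 0.0623]
orientation: [2.968, -1.026, 0.003]
contact_force: [0.5, 0.9, -0.6]
finger_gap: 0.8
grip_force: 0.0
```

Emit:
move_arm([
  {"dx": 0,"dy": 0,"dz": 0,"twist": 0,"fingers": 0.8},
  {"dx": 0,"dy": 0,"dz": 0,"twist": 0,"fingers": 0.8},
  {"dx": 0,"dy": 0,"dz": 0,"twist": 0,"fingers": 0.8},
  {"dx": 0,"dy": 0,"dz": 0,"twist": 0,"fingers": 0.8},
  {"dx": 0,"dy": 0,"dz": 0,"twist": 0,"fingers": 0.8},
])

```text
time_s: 10.67
eef_pos: [0.455, -0.265, 0.0639]
orientation: [2.966, -1.031, 0.004]
contact_force: [-0.2, -0.2, 0.8]
finger_gap: 0.803
grip_force: 0.0
```

Emit:
move_arm([
  {"dx": -0.05,"dy": 0.04,"dz": 0.3,"twist": 0,"fingers": 0.8},
  {"dx": 0,"dy": 0,"dz": 0.5,"twist": 0,"fingers": 0.8},
  {"dx": 0,"dy": 0,"dz": 0.5,"twist": 0,"fingers": 0.8},
  {"dx": 0,"dy": 0,"dz": 0.33,"twist": 0,"fingers": 0.8},
  {"dx": 0,"dy": 0,"dz": 0,"twist": 0,"fingers": 0.8},
])

```text
time_s: 11.08
eef_pos: [0.4507, -0.2632, 0.0113]
orientation: [-2.965, 1.033, 0.005]
contact_force: [-0.2, -0.7, 0.4]
finger_gap: 0.801
grip_force: 0.0
```

Emit:
move_arm([
  {"dx": 0,"dy": 0,"dz": 0,"twist": 0,"fingers": 0.7},
  {"dx": 0,"dy": 0,"dz": 0,"twist": 0,"fingers": 0.65},
  {"dx": 0,"dy": 0,"dz": 0,"twist": 0,"fingers": 0.61},
  {"dx": 0,"dy": 0,"dz": 0,"twist": 0,"fingers": 0.58},
  {"dx": 0,"dy": 0,"dz": 0,"twist": 0,"fingers": 0.55},
])

```text
time_s: 11.5
eef_pos: [0.4526, -0.2648, 0.0142]
orientation: [2.966, -1.033, 0.002]
contact_force: [-0.2, -0.0, 1.3]
finger_gap: 0.564
grip_force: 15.0
```

Emit:
move_arm([
  {"dx": 0,"dy": 0,"dz": 0,"twist": 0,"fingers": 0.5},
  {"dx": 0,"dy": 0,"dz": 0,"twist": 0,"fingers": 0.45},
  {"dx": 0,"dy": 0,"dz": 0,"twist": 0,"fingers": 0.45},
  {"dx": 0,"dy": 0,"dz": 0,"twist": 0,"fingers": 0.45},
  {"dx": 0,"dy": 0,"dz": 0,"twist": 0,"fingers": 0.45},
])

```text
time_s: 11.92
eef_pos: [0.4526, -0.2648, 0.0141]
orientation: [2.966, -1.033, 0.002]
contact_force: [0.0, 0.8, 6.4]
finger_gap: 0.559
grip_force: 15.0
```

The cutter is gripped at 49 mm. Lift, untwist, carry to the clover tile.

Emit:
move_arm([
  {"dx": 0,"dy": 0,"dz": -0.3,"twist": 0,"fingers": 0.45},
  {"dx": 0,"dy": 0,"dz": -0.6,"twist": 0,"fingers": 0.45},
  {"dx": 0,"dy": 0,"dz": -0.7,"twist": -0.9,"fingers": 0.45},
  {"dx": 0,"dy": 0,"dz": -0.7,"twist": -0.9,"fingers": 0.45},
  {"dx": 0,"dy": 0,"dz": -0.7,"twist": -0.9,"fingers": 0.45},
])

```text
time_s: 12.33
eef_pos: [0.4517, -0.264, 0.1044]
orientation: [-3.084, 0.598, 0.001]
contact_force: [0.6, -0.1, -0.8]
finger_gap: 0.56
grip_force: 15.0
```

Emit:
move_arm([
  {"dx": 0,"dy": 0,"dz": -0.3,"twist": -0.9,"fingers": 0.45},
  {"dx": 0,"dy": 0,"dz": 0,"twist": -0.9,"fingers": 0.45},
  {"dx": 0,"dy": 0,"dz": 0,"twist": -0.9,"fingers": 0.45},
  {"dx": 0,"dy": 0,"dz": 0,"twist": -0.9,"fingers": 0.45},
  {"dx": 0,"dy": 0,"dz": 0,"twist": 0,"fingers": 0.45},
])

```text
time_s: 12.75
eef_pos: [0.452, -0.2642, 0.1128]
orientation: [-3.141, 0.011, 0.0]
contact_force: [-0.4, -0.1, -1.7]
finger_gap: 0.559
grip_force: 15.0
```

Emit:
move_arm([
  {"dx": 0,"dy": -0.6,"dz": 0,"twist": 0,"fingers": 0.45},
  {"dx": 0,"dy": -1,"dz": 0,"twist": 0,"fingers": 0.45},
  {"dx": 0,"dy": -1,"dz": 0,"twist": 0,"fingers": 0.45},
  {"dx": 0,"dy": -1,"dz": 0,"twist": 0,"fingers": 0.45},
  {"dx": 0,"dy": -1,"dz": 0,"twist": 0,"fingers": 0.45},
])

```text
time_s: 13.17
eef_pos: [0.4531, -0.1251, 0.1124]
orientation: [-3.141, 0.023, 0.001]
contact_force: [0.4, 0.2, -0.4]
finger_gap: 0.562
grip_force: 15.0
```

Emit:
move_arm([
  {"dx": 0,"dy": -1,"dz": 0,"twist": 0,"fingers": 0.45},
  {"dx": 0,"dy": -1,"dz": 0,"twist": 0,"fingers": 0.45},
  {"dx": 0,"dy": -1,"dz": 0,"twist": 0,"fingers": 0.45},
  {"dx": 0,"dy": -1,"dz": 0,"twist": 0,"fingers": 0.45},
  {"dx": 0,"dy": -1,"dz": 0,"twist": 0,"fingers": 0.45},
])

```text
time_s: 13.58
eef_pos: [0.4547, 0.0251, 0.1126]
orientation: [-3.141, 0.022, 0.0]
contact_force: [0.9, -1.6, -0.7]
finger_gap: 0.561
grip_force: 15.0
```

Emit:
move_arm([
  {"dx": 0,"dy": -1,"dz": 0,"twist": 0,"fingers": 0.45},
  {"dx": 0,"dy": -1,"dz": 0,"twist": 0,"fingers": 0.45},
  {"dx": 0,"dy": -1,"dz": 0,"twist": 0,"fingers": 0.45},
  {"dx": 0,"dy": -1,"dz": 0,"twist": 0,"fingers": 0.45},
  {"dx": 0,"dy": -1,"dz": 0,"twist": 0,"fingers": 0.45},
])

```text
time_s: 14.0
eef_pos: [0.4563, 0.1751, 0.1126]
orientation: [-3.142, 0.022, 0.0]
contact_force: [0.5, -0.1, -0.7]
finger_gap: 0.56
grip_force: 15.0
```

Emit:
move_arm([
  {"dx": 0,"dy": -1,"dz": 0,"twist": 0,"fingers": 0.45},
  {"dx": 0,"dy": -1,"dz": 0,"twist": 0,"fingers": 0.45},
  {"dx": 0,"dy": -1,"dz": 0,"twist": 0,"fingers": 0.45},
  {"dx": 0,"dy": -1,"dz": 0,"twist": 0,"fingers": 0.45},
  {"dx": 0,"dy": -0.6,"dz": 0,"twist": 0,"fingers": 0.45},
])

```text
time_s: 14.42
eef_pos: [0.4577, 0.3142, 0.1126]
orientation: [-3.141, 0.02, -0.0]
contact_force: [-0.5, -0.8, -0.6]
finger_gap: 0.562
grip_force: 15.0
```

Emit:
move_arm([
  {"dx": 0,"dy": 0,"dz": 0,"twist": 0,"fingers": 0.45},
  {"dx": 0,"dy": 0,"dz": 0,"twist": 0,"fingers": 0.45},
  {"dx": 0,"dy": 0,"dz": 0,"twist": 0,"fingers": 0.45},
  {"dx": 0,"dy": 0,"dz": 0,"twist": 0,"fingers": 0.45},
  {"dx": 0,"dy": 0,"dz": 0,"twist": 0,"fingers": 0.45},
])

```text
time_s: 14.83
eef_pos: [0.4583, 0.3105, 0.1124]
orientation: [3.141, -0.02, -0.0]
contact_force: [0.5, -0.9, -0.4]
finger_gap: 0.559
grip_force: 15.0
```

Emit:
move_arm([
  {"dx": -0.05,"dy": -0.28,"dz": 0.5,"twist": 0,"fingers": 0.45},
  {"dx": 0,"dy": 0,"dz": 0.8,"twist": 0,"fingers": 0.45},
  {"dx": 0,"dy": 0,"dz": 0.8,"twist": 0,"fingers": 0.45},
  {"dx": 0,"dy": 0,"dz": 0.5,"twist": 0,"fingers": 0.45},
  {"dx": 0,"dy": 0,"dz": 0.3,"twist": 0,"fingers": 0.45},
])

```text
time_s: 15.25
eef_pos: [0.4557, 0.3186, 0.0234]
orientation: [3.14, -0.019, -0.005]
contact_force: [0.4, -0.2, -1.2]
finger_gap: 0.558
grip_force: 15.0
```

Emit:
move_arm([
  {"dx": 0,"dy": 0,"dz": 0.1,"twist": 0,"fingers": 0.45},
  {"dx": 0,"dy": 0,"dz": 0.1,"twist": 0,"fingers": 0.45},
  {"dx": 0,"dy": 0,"dz": 0.02,"twist": 0,"fingers": 0.45},
  {"dx": 0,"dy": 0,"dz": 0,"twist": 0,"fingers": 0.45},
  {"dx": 0,"dy": 0,"dz": 0,"twist": 0,"fingers": 0.45},
])

```text
time_s: 15.67
eef_pos: [0.4576, 0.3203, 0.0198]
orientation: [-3.141, 0.017, -0.003]
contact_force: [0.0, -1.0, 0.3]
finger_gap: 0.562
grip_force: 15.0
```

Emit:
move_arm([
  {"dx": -0.02,"dy": 0.03,"dz": 0.03,"twist": 0,"fingers": 0.45},
  {"dx": 0,"dy": 0,"dz": 0.03,"twist": 0,"fingers": 0.45},
  {"dx": 0,"dy": 0,"dz": 0.02,"twist": 0,"fingers": 0.45},
  {"dx": 0,"dy": 0,"dz": 0,"twist": 0,"fingers": 0.45},
  {"dx": 0,"dy": 0,"dz": 0,"twist": 0,"fingers": 0.45},
])

```text
time_s: 16.08
eef_pos: [0.4564, 0.3192, 0.0171]
orientation: [-3.142, 0.016, -0.001]
contact_force: [-2.1, -1.7, 5.1]
finger_gap: 0.561
grip_force: 15.0
```

Emit:
move_arm([
  {"dx": 0,"dy": 0,"dz": 0.02,"twist": 0,"fingers": 0.45},
  {"dx": 0,"dy": 0,"dz": 0,"twist": 0,"fingers": 0.45},
  {"dx": 0,"dy": 0,"dz": 0,"twist": 0,"fingers": 0.45},
  {"dx": 0,"dy": 0,"dz": 0,"twist": 0,"fingers": 0.45},
  {"dx": 0,"dy": 0,"dz": 0,"twist": 0,"fingers": 0.45},
])

```text
time_s: 16.5
eef_pos: [0.4564, 0.3192, 0.0171]
orientation: [3.141, -0.016, 0.001]
contact_force: [-4.9, -1.9, 10.8]
finger_gap: 0.562
grip_force: 15.0
```

Emit:
move_arm([
  {"dx": 0,"dy": 0,"dz": -0.02,"twist": 0,"fingers": 0.6},
  {"dx": 0,"dy": 0,"dz": 0,"twist": 0,"fingers": 0.7},
  {"dx": 0,"dy": 0,"dz": 0,"twist": 0,"fingers": 0.7},
  {"dx": 0,"dy": 0,"dz": 0,"twist": 0,"fingers": 0.7},
  {"dx": 0,"dy": 0,"dz": -0.2,"twist": 0,"fingers": 0.7},
])

```text
time_s: 16.92
eef_pos: [0.4552, 0.3186, 0.0214]
orientation: [3.141, -0.017, -0.004]
contact_force: [-0.3, 0.5, -0.5]
finger_gap: 0.702
grip_force: 0.0
```

Emit:
move_arm([
  {"dx": 0,"dy": 0,"dz": -0.5,"twist": 0,"fingers": 0.7},
  {"dx": 0,"dy": 0,"dz": -0.8,"twist": 0,"fingers": 0.7},
  {"dx": 0,"dy": 0,"dz": -0.8,"twist": 0,"fingers": 0.7},
  {"dx": 0,"dy": 0,"dz": -0.8,"twist": 0,"fingers": 0.7},
  {"dx": 0,"dy": 0,"dz": -0.4,"twist": 0,"fingers": 0.7},
])

```text
time_s: 17.33
eef_pos: [0.4576, 0.3197, 0.1247]
orientation: [-3.14, 0.017, -0.006]
contact_force: [0.8, 0.4, 0.3]
finger_gap: 0.702
grip_force: 0.0
```

Emit:
move_arm([
  {"dx": 0,"dy": 1,"dz": 0,"twist": 0,"fingers": 0.7},
  {"dx": 0,"dy": 1,"dz": 0,"twist": 0,"fingers": 0.7},
  {"dx": 0,"dy": 1,"dz": 0,"twist": 0,"fingers": 0.7},
  {"dx": 0,"dy": 1,"dz": 0,"twist": 0,"fingers": 0.7},
  {"dx": 0,"dy": 1,"dz": 0,"twist": 0,"fingers": 0.7},
])

```text
time_s: 17.75
eef_pos: [0.4541, 0.1679, 0.1213]
orientation: [3.141, -0.016, -0.0]
contact_force: [1.1, -0.9, -0.2]
finger_gap: 0.7
grip_force: 0.0
```

Emit:
move_arm([
  {"dx": 0,"dy": 1,"dz": 0,"twist": 0,"fingers": 0.7},
  {"dx": 0,"dy": 1,"dz": 0,"twist": 0,"fingers": 0.7},
  {"dx": 0,"dy": 1,"dz": 0,"twist": 0,"fingers": 0.7},
  {"dx": 0,"dy": 1,"dz": 0,"twist": 0,"fingers": 0.7},
  {"dx": 0,"dy": 1,"dz": 0,"twist": 0,"fingers": 0.7},
])

```text
time_s: 18.17
eef_pos: [0.4526, 0.0178, 0.1213]
orientation: [-3.142, 0.017, 0.0]
contact_force: [1.8, 0.3, -0.1]
finger_gap: 0.699
grip_force: 0.0
```

Emit:
move_arm([
  {"dx": 0,"dy": 1,"dz": 0,"twist": 0,"fingers": 0.7},
  {"dx": 0,"dy": 1,"dz": 0,"twist": 0,"fingers": 0.7},
  {"dx": 0,"dy": 1,"dz": 0,"twist": 0,"fingers": 0.7},
  {"dx": 0,"dy": 1,"dz": 0,"twist": 0,"fingers": 0.7},
  {"dx": 0,"dy": 1,"dz": 0,"twist": 0,"fingers": 0.7},
])

```text
time_s: 18.58
eef_pos: [0.451, -0.1323, 0.1213]
orientation: [-3.141, 0.017, 0.0]
contact_force: [0.2, -0.8, 0.5]
finger_gap: 0.706
grip_force: 0.0
```

Emit:
move_arm([
  {"dx": 0,"dy": 0,"dz": 0,"twist": 0,"fingers": 0.7},
  {"dx": 0,"dy": 0,"dz": 0,"twist": 0,"fingers": 0.7},
  {"dx": 0,"dy": 0,"dz": 0,"twist": 0,"fingers": 0.7},
  {"dx": 0,"dy": 0,"dz": 0,"twist": 0,"fingers": 0.7},
  {"dx": 0,"dy": 0,"dz": 0,"twist": 0,"fingers": 0.7},
])

```text
time_s: 19.0
eef_pos: [0.4513, -0.1296, 0.1212]
orientation: [-3.141, 0.014, 0.001]
contact_force: [-0.7, 0.9, 0.2]
finger_gap: 0.698
grip_force: 0.0
```

```bash
python3 sh.py top 250 185 130 90 3 t2; python3 - <<'E'
from meas import *
d=np.load('t2.npz')['p']
f=lambda p:cv2.morphologyEx(np.uint8(p[...,0]>95),cv2.MORPH_CLOSE,np.ones((13,13),np.uint8))
r=fit('top',d,np.array([.4567,.3192]),.032,clover,f,True); print((r[0]*1000).round(1),np.degrees(r[1]).round(1)%90,r[2].round(4))
r=fit('top',d,np.array([.453,-.266]),.011,circ(28),lambda p:cv2.morphologyEx(np.uint8(p[...,2].astype(int)-p[...,0]>30),cv2.MORPH_CLOSE,np.ones((41,41),np.uint8))); print('bdisc',(r[0]*1000).round(1),r[2].round(4))
E
```

```text
19.05 [ 0.4514 -0.1297  0.1213] [-0.53  0.09  1.97  0.    1.08  1.05] [-1.4  0.4  0.5] [ 0.01 -0.01 -0.01]
[456.9 319. ] 89.5 0.0058
bdisc [ 447.7 -276.3] 0.6777
```

View pics/t2.png

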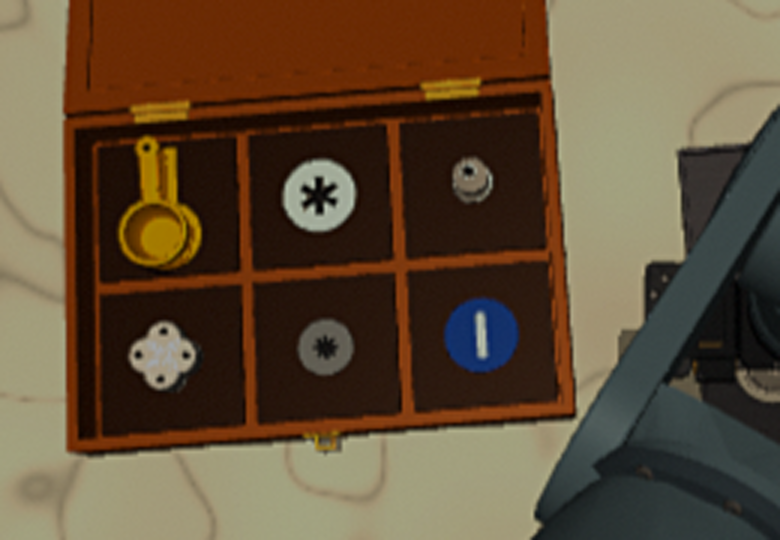

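The cutter is centred at (456.9, 319.0) and the small nozzle is in its place. Next, the large nozzle.

Emit:
move_arm([
  {"dx": 0.03,"dy": 0.11,"dz": 0.3,"twist": 0,"fingers": 0.7},
  {"dx": 0,"dy": 0,"dz": 0.7,"twist": 0,"fingers": 0.7},
  {"dx": 0,"dy": 0,"dz": 0.7,"twist": 0,"fingers": 0.7},
  {"dx": 0,"dy": 0,"dz": 0.3,"twist": 0,"fingers": 0.7},
  {"dx": 0,"dy": 0,"dz": 0,"twist": 0,"fingers": 0.7},
])

```text
time_s: 19.47
eef_pos: [0.4505, -0.1329, 0.0589]
orientation: [-3.139, 0.016, 0.007]
contact_force: [-0.5, 0.1, 0.7]
finger_gap: 0.698
grip_force: 0.0
```

Emit:
move_arm([
  {"dx": 0,"dy": 0,"dz": 0,"twist": 0,"fingers": 0.7},
  {"dx": 0,"dy": 0,"dz": 0,"twist": 0,"fingers": 0.7},
  {"dx": 0,"dy": 0,"dz": 0,"twist": 0,"fingers": 0.7},
  {"dx": 0,"dy": 0,"dz": 0,"twist": 0,"fingers": 0.7},
  {"dx": 0,"dy": 0,"dz": 0,"twist": 0,"fingers": 0.7},
])

```text
time_s: 19.88
eef_pos: [0.4528, -0.1345, 0.0622]
orientation: [3.141, -0.017, 0.002]
contact_force: [0.0, -0.3, -0.2]
finger_gap: 0.7
grip_force: 0.0
```

Emit:
move_arm([
  {"dx": -0.02,"dy": -0.03,"dz": 0.3,"twist": 0,"fingers": 0.7},
  {"dx": 0,"dy": 0,"dz": 0.5,"twist": 0,"fingers": 0.7},
  {"dx": 0,"dy": 0,"dz": 0.4,"twist": 0,"fingers": 0.7},
  {"dx": 0,"dy": 0,"dz": 0.29,"twist": 0,"fingers": 0.7},
  {"dx": 0,"dy": 0,"dz": 0,"twist": 0,"fingers": 0.7},
])

```text
time_s: 20.3
eef_pos: [0.4502, -0.1325, 0.0148]
orientation: [-3.14, 0.017, 0.005]
contact_force: [-1.0, 0.2, 0.2]
finger_gap: 0.706
grip_force: 0.0
```

Emit:
move_arm([
  {"dx": 0,"dy": 0,"dz": 0,"twist": 0,"fingers": 0.6},
  {"dx": 0,"dy": 0,"dz": 0,"twist": 0,"fingers": 0.52},
  {"dx": 0,"dy": 0,"dz": 0,"twist": 0,"fingers": 0.48},
  {"dx": 0,"dy": 0,"dz": 0,"twist": 0,"fingers": 0.44},
  {"dx": 0,"dy": 0,"dz": 0,"twist": 0,"fingers": 0.4},
])

```text
time_s: 20.72
eef_pos: [0.4522, -0.1336, 0.0173]
orientation: [3.141, -0.017, 0.002]
contact_force: [-0.1, 0.3, -0.0]
finger_gap: 0.426
grip_force: 15.0
```

Emit:
move_arm([
  {"dx": 0,"dy": 0,"dz": 0,"twist": 0,"fingers": 0.35},
  {"dx": 0,"dy": 0,"dz": 0,"twist": 0,"fingers": 0.33},
  {"dx": 0,"dy": 0,"dz": 0,"twist": 0,"fingers": 0.33},
  {"dx": 0,"dy": 0,"dz": 0,"twist": 0,"fingers": 0.33},
  {"dx": 0,"dy": 0,"dz": 0,"twist": 0,"fingers": 0.33},
])

```text
time_s: 21.13
eef_pos: [0.4522, -0.1336, 0.0173]
orientation: [3.141, -0.017, 0.002]
contact_force: [-1.3, 0.1, 5.8]
finger_gap: 0.426
grip_force: 15.0
```

Emit:
move_arm([
  {"dx": 0,"dy": 0,"dz": -0.3,"twist": 0,"fingers": 0.33},
  {"dx": 0,"dy": 0,"dz": -0.6,"twist": 0,"fingers": 0.33},
  {"dx": 0,"dy": 0,"dz": -0.8,"twist": 0,"fingers": 0.33},
  {"dx": 0,"dy": 0,"dz": -0.8,"twist": 0,"fingers": 0.33},
  {"dx": 0,"dy": 0,"dz": -0.8,"twist": 0,"fingers": 0.33},
])

```text
time_s: 21.55
eef_pos: [0.4511, -0.1329, 0.1168]
orientation: [-3.141, 0.017, 0.002]
contact_force: [0.4, -0.7, -1.3]
finger_gap: 0.431
grip_force: 15.0
```

Emit:
move_arm([
  {"dx": 0.03,"dy": -0.85,"dz": 0,"twist": 0,"fingers": 0.33},
  {"dx": 0.03,"dy": -0.85,"dz": 0,"twist": 0,"fingers": 0.33},
  {"dx": 0.03,"dy": -0.85,"dz": 0,"twist": 0,"fingers": 0.33},
  {"dx": 0.03,"dy": -0.85,"dz": 0,"twist": 0,"fingers": 0.33},
  {"dx": 0.03,"dy": -0.85,"dz": 0,"twist": 0,"fingers": 0.33},
])

```text
time_s: 21.97
eef_pos: [0.4571, -0.0047, 0.1161]
orientation: [-3.141, 0.017, 0.0]
contact_force: [0.1, -0.1, 0.5]
finger_gap: 0.428
grip_force: 15.0
```

Emit:
move_arm([
  {"dx": 0.03,"dy": -0.85,"dz": 0,"twist": 0,"fingers": 0.33},
  {"dx": 0.03,"dy": -0.85,"dz": 0,"twist": 0,"fingers": 0.33},
  {"dx": 0.03,"dy": -0.85,"dz": 0,"twist": 0,"fingers": 0.33},
  {"dx": 0.03,"dy": -0.85,"dz": 0,"twist": 0,"fingers": 0.33},
  {"dx": 0.03,"dy": -0.85,"dz": 0,"twist": 0,"fingers": 0.33},
])

```text
time_s: 22.38
eef_pos: [0.4629, 0.1229, 0.116]
orientation: [3.142, -0.017, -0.0]
contact_force: [0.1, 0.0, 0.3]
finger_gap: 0.425
grip_force: 15.0
```

Emit:
move_arm([
  {"dx": 0.03,"dy": -0.85,"dz": 0,"twist": 0,"fingers": 0.33},
  {"dx": 0.03,"dy": -0.85,"dz": 0,"twist": 0,"fingers": 0.33},
  {"dx": 0,"dy": -0.85,"dz": 0,"twist": 0,"fingers": 0.33},
  {"dx": 0,"dy": 0,"dz": 0,"twist": 0,"fingers": 0.33},
  {"dx": 0,"dy": 0,"dz": 0,"twist": 0,"fingers": 0.33},
])

```text
time_s: 22.8
eef_pos: [0.4654, 0.1989, 0.1158]
orientation: [3.141, -0.012, -0.001]
contact_force: [-0.3, -1.9, -0.6]
finger_gap: 0.425
grip_force: 15.0
```

Emit:
move_arm([
  {"dx": 0,"dy": 0,"dz": 0.5,"twist": 0,"fingers": 0.33},
  {"dx": 0,"dy": 0,"dz": 0.8,"twist": 0,"fingers": 0.33},
  {"dx": 0,"dy": 0,"dz": 0.7,"twist": 0,"fingers": 0.33},
  {"dx": 0,"dy": 0,"dz": 0.3,"twist": 0,"fingers": 0.33},
  {"dx": 0,"dy": 0,"dz": 0,"twist": 0,"fingers": 0.33},
])

```text
time_s: 23.22
eef_pos: [0.464, 0.1967, 0.0447]
orientation: [3.14, -0.019, -0.008]
contact_force: [-0.2, -0.3, -0.1]
finger_gap: 0.425
grip_force: 15.0
```

Emit:
move_arm([
  {"dx": 0,"dy": 0,"dz": 0,"twist": 0,"fingers": 0.33},
  {"dx": 0,"dy": 0,"dz": 0,"twist": 0,"fingers": 0.33},
  {"dx": 0,"dy": 0,"dz": 0,"twist": 0,"fingers": 0.33},
  {"dx": 0,"dy": 0,"dz": 0,"twist": 0,"fingers": 0.33},
  {"dx": 0,"dy": 0,"dz": 0,"twist": 0,"fingers": 0.33},
])

```text
time_s: 23.63
eef_pos: [0.4666, 0.1982, 0.0476]
orientation: [-3.141, 0.017, -0.002]
contact_force: [0.3, -0.3, -0.8]
finger_gap: 0.423
grip_force: 15.0
```

Emit:
move_arm([
  {"dx": -0.03,"dy": -0.1,"dz": 0.4,"twist": 0,"fingers": 0.33},
  {"dx": 0,"dy": 0,"dz": 0.3,"twist": 0,"fingers": 0.33},
  {"dx": 0,"dy": 0,"dz": 0.14,"twist": 0,"fingers": 0.33},
  {"dx": 0,"dy": 0,"dz": 0,"twist": 0,"fingers": 0.33},
  {"dx": 0,"dy": 0,"dz": 0,"twist": 0,"fingers": 0.33},
])

```text
time_s: 24.05
eef_pos: [0.4645, 0.2011, 0.0206]
orientation: [3.141, -0.016, -0.003]
contact_force: [-0.5, 0.8, -0.9]
finger_gap: 0.427
grip_force: 15.0
```

Emit:
move_arm([
  {"dx": 0,"dy": 0,"dz": 0,"twist": 0,"fingers": 0.33},
  {"dx": 0,"dy": 0,"dz": 0,"twist": 0,"fingers": 0.33},
  {"dx": 0,"dy": 0,"dz": 0,"twist": 0,"fingers": 0.33},
  {"dx": 0,"dy": 0,"dz": 0,"twist": 0,"fingers": 0.33},
  {"dx": 0,"dy": 0,"dz": 0,"twist": 0,"fingers": 0.33},
])

```text
time_s: 24.47
eef_pos: [0.4652, 0.2011, 0.0216]
orientation: [-3.142, 0.017, -0.0]
contact_force: [0.4, -0.0, -1.1]
finger_gap: 0.428
grip_force: 15.0
```

Emit:
move_arm([
  {"dx": 0.02,"dy": -0.01,"dz": 0.04,"twist": 0,"fingers": 0.33},
  {"dx": 0,"dy": 0,"dz": 0.02,"twist": 0,"fingers": 0.33},
  {"dx": 0,"dy": 0,"dz": 0,"twist": 0,"fingers": 0.33},
  {"dx": 0,"dy": 0,"dz": 0,"twist": 0,"fingers": 0.33},
  {"dx": 0,"dy": 0,"dz": 0,"twist": 0,"fingers": 0.33},
])

```text
time_s: 24.88
eef_pos: [0.4658, 0.2014, 0.0198]
orientation: [-3.142, 0.017, -0.0]
contact_force: [0.8, 0.8, 0.1]
finger_gap: 0.425
grip_force: 15.0
```

Emit:
move_arm([
  {"dx": 0,"dy": 0,"dz": 0.02,"twist": 0,"fingers": 0.33},
  {"dx": 0,"dy": 0,"dz": 0.02,"twist": 0,"fingers": 0.33},
  {"dx": 0,"dy": 0,"dz": 0,"twist": 0,"fingers": 0.33},
  {"dx": 0,"dy": 0,"dz": 0,"twist": 0,"fingers": 0.33},
  {"dx": 0,"dy": 0,"dz": 0,"twist": 0,"fingers": 0.33},
])

```text
time_s: 25.3
eef_pos: [0.4659, 0.2014, 0.0197]
orientation: [3.141, -0.016, 0.0]
contact_force: [-4.5, -1.8, 12.6]
finger_gap: 0.432
grip_force: 15.0
```

Emit:
move_arm([
  {"dx": 0,"dy": 0,"dz": -0.03,"twist": 0,"fingers": 0.48},
  {"dx": 0,"dy": 0,"dz": 0,"twist": 0,"fingers": 0.6},
  {"dx": 0,"dy": 0,"dz": 0,"twist": 0,"fingers": 0.65},
  {"dx": 0,"dy": 0,"dz": 0,"twist": 0,"fingers": 0.65},
  {"dx": 0,"dy": 0,"dz": -0.2,"twist": 0,"fingers": 0.65},
])

```text
time_s: 25.72
eef_pos: [0.4646, 0.2012, 0.0244]
orientation: [3.141, -0.017, -0.004]
contact_force: [0.1, 0.2, -0.3]
finger_gap: 0.648
grip_force: 0.0
```

Emit:
move_arm([
  {"dx": 0,"dy": 0,"dz": -0.5,"twist": 0,"fingers": 0.65},
  {"dx": 0,"dy": 0,"dz": -0.8,"twist": 0,"fingers": 0.75},
  {"dx": 0,"dy": 0,"dz": -0.8,"twist": 0,"fingers": 0.75},
  {"dx": 0,"dy": 0,"dz": -0.8,"twist": 0,"fingers": 0.75},
  {"dx": 0,"dy": 0,"dz": -0.4,"twist": 0,"fingers": 0.75},
])

```text
time_s: 26.13
eef_pos: [0.4671, 0.2017, 0.1277]
orientation: [-3.141, 0.017, -0.006]
contact_force: [0.8, 0.7, 0.5]
finger_gap: 0.747
grip_force: 0.0
```

Emit:
move_arm([
  {"dx": 0,"dy": 1,"dz": 0,"twist": 0,"fingers": 0.75},
  {"dx": 0,"dy": 1,"dz": 0,"twist": 0,"fingers": 0.75},
  {"dx": 0,"dy": 1,"dz": 0,"twist": 0,"fingers": 0.75},
  {"dx": 0,"dy": 1,"dz": 0,"twist": 0,"fingers": 0.75},
  {"dx": 0,"dy": 1,"dz": 0,"twist": 0,"fingers": 0.75},
])

```text
time_s: 26.55
eef_pos: [0.464, 0.0502, 0.1249]
orientation: [3.141, -0.016, 0.001]
contact_force: [-0.2, -0.2, 0.8]
finger_gap: 0.751
grip_force: 0.0
```

```bash
python3 sh.py top 405 190 80 75 4 t3; python3 sh.py side 340 280 100 75 4 s3; cat > disc.py <<'E'
from meas import *
import sys
k=sys.argv[1]; P={'top':np.load(f't{k}.npz')['p'],'side':np.load(f's{k}.npz')['p']}
cl=lambda f:(lambda p:cv2.morphologyEx(np.uint8(f(p.astype(int))),cv2.MORPH_CLOSE,np.ones((41,41),np.uint8)))
W=cl(lambda p:p[...,0]>95); B=cl(lambda p:p[...,2]-p[...,0]>25)
for n in P:
    for nm,c,z,f in [('white',(.4527,-.135),.011,W),('blue',(.453,-.266),.011,B)]+([] if len(sys.argv)<3 else [('whiteT',(.5836,.2106),.022,W),('blueT',(.4751,.0835),.022,B)]):
        r=fit(n,P[n],np.array(c),z,circ(28),f); print(n,nm,(r[0]*1000).round(1),r[2].round(4))
E
python3 disc.py 3
```

```text
26.6 [0.4644 0.046  0.1249] [-0.15  0.08  1.97 -0.    1.09  1.43] [ 2.  -2.5 -0.5] [-0.07 -0.07 -0.01]
26.65 [0.4644 0.0482 0.1249] [-0.15  0.08  1.97 -0.    1.09  1.43] [-0.1  0.5  0.1] [-0.02  0.03  0.06]
top white [ 452.7 -135.1] 0.0047
top blue [ 453.2 -264.7] 0.0052
side white [ 453.7 -135.9] 0.0061
side blue [ 454.6 -265.6] 0.0098
```

View pics/t3.png

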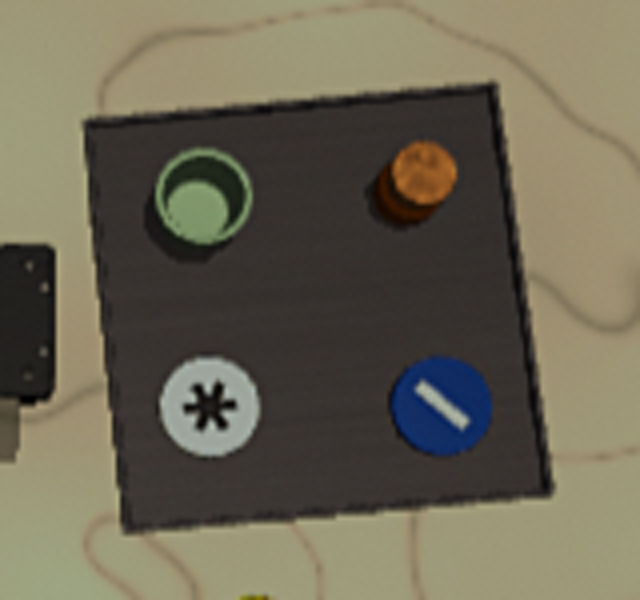

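Both bare discs are clear: white at (453.2, -135.5), blue at (453.8, -265). The jaws will grip each disc diagonally to stay away from the sheet's rim. White goes first.

Emit:
move_arm([
  {"dx": -0.05,"dy": 0.88,"dz": 0,"twist": 0,"fingers": 0.75},
  {"dx": -0.05,"dy": 0.88,"dz": 0,"twist": 0,"fingers": 0.75},
  {"dx": -0.05,"dy": 0.88,"dz": 0,"twist": 0,"fingers": 0.75},
  {"dx": -0.05,"dy": 0.88,"dz": 0,"twist": 0,"fingers": 0.75},
  {"dx": -0.05,"dy": 0.88,"dz": 0,"twist": 0,"fingers": 0.75},
])

```text
time_s: 27.07
eef_pos: [0.4552, -0.0809, 0.1247]
orientation: [-3.141, 0.016, -0.0]
contact_force: [-0.3, -0.3, -0.4]
finger_gap: 0.748
grip_force: 0.0
```

Emit:
move_arm([
  {"dx": -0.05,"dy": 0.86,"dz": 0,"twist": 0,"fingers": 0.75},
  {"dx": 0,"dy": 0.86,"dz": 0,"twist": 0,"fingers": 0.75},
  {"dx": 0,"dy": 0,"dz": 0,"twist": 0.9,"fingers": 0.75},
  {"dx": 0,"dy": 0,"dz": 0.4,"twist": 0.9,"fingers": 0.75},
  {"dx": 0,"dy": 0,"dz": 0.4,"twist": 0.9,"fingers": 0.75},
])

```text
time_s: 27.48
eef_pos: [0.4541, -0.1324, 0.101]
orientation: [3.106, -0.468, 0.003]
contact_force: [-0.7, 0.3, 0.5]
finger_gap: 0.749
grip_force: 0.0
```

Emit:
move_arm([
  {"dx": 0,"dy": 0,"dz": 0.4,"twist": 0.95,"fingers": 0.75},
  {"dx": 0,"dy": 0,"dz": 0.4,"twist": 0.95,"fingers": 0.75},
  {"dx": 0,"dy": 0,"dz": 0.4,"twist": 0.95,"fingers": 0.75},
  {"dx": 0,"dy": 0,"dz": 0.4,"twist": 0.95,"fingers": 0.75},
  {"dx": 0,"dy": 0,"dz": 0,"twist": 0.9,"fingers": 0.75},
])

```text
time_s: 27.9
eef_pos: [0.452, -0.1304, 0.0504]
orientation: [-2.899, 1.209, 0.006]
contact_force: [-0.4, 1.2, -0.7]
finger_gap: 0.749
grip_force: 0.0
```

Emit:
move_arm([
  {"dx": 0,"dy": 0,"dz": 0,"twist": 0,"fingers": 0.75},
  {"dx": 0,"dy": 0,"dz": 0,"twist": 0,"fingers": 0.75},
  {"dx": 0,"dy": 0,"dz": 0,"twist": 0,"fingers": 0.75},
  {"dx": 0,"dy": 0,"dz": 0,"twist": 0,"fingers": 0.75},
  {"dx": 0,"dy": 0,"dz": 0,"twist": 0,"fingers": 0.75},
])

```text
time_s: 28.32
eef_pos: [0.4535, -0.1321, 0.0528]
orientation: [2.903, -1.2, 0.001]
contact_force: [0.5, -0.3, -0.8]
finger_gap: 0.752
grip_force: 0.0
```

Emit:
move_arm([
  {"dx": 0.07,"dy": 0.09,"dz": 0.4,"twist": 0,"fingers": 0.75},
  {"dx": 0,"dy": 0,"dz": 0.5,"twist": 0,"fingers": 0.75},
  {"dx": 0,"dy": 0,"dz": 0.4,"twist": 0,"fingers": 0.75},
  {"dx": 0,"dy": 0,"dz": 0.15,"twist": 0,"fingers": 0.75},
  {"dx": 0,"dy": 0,"dz": 0.05,"twist": 0,"fingers": 0.75},
])

```text
time_s: 28.73
eef_pos: [0.4522, -0.1352, 0.0068]
orientation: [-2.902, 1.202, 0.002]
contact_force: [0.4, -0.2, 0.1]
finger_gap: 0.748
grip_force: 0.0
```

Emit:
move_arm([
  {"dx": 0,"dy": 0,"dz": 0,"twist": 0,"fingers": 0.75},
  {"dx": 0,"dy": 0,"dz": 0,"twist": 0,"fingers": 0.75},
  {"dx": 0,"dy": 0,"dz": 0,"twist": 0,"fingers": 0.75},
  {"dx": 0,"dy": 0,"dz": 0,"twist": 0,"fingers": 0.75},
  {"dx": 0,"dy": 0,"dz": 0,"twist": 0,"fingers": 0.75},
])

```text
time_s: 29.15
eef_pos: [0.4531, -0.1357, 0.0079]
orientation: [2.902, -1.202, 0.002]
contact_force: [1.4, -0.7, -0.5]
finger_gap: 0.748
grip_force: 0.0
```

Down another 3 mm (commanded 0.1) and close.

Emit:
move_arm([
  {"dx": 0,"dy": 0,"dz": 0.05,"twist": 0,"fingers": 0.75},
  {"dx": 0,"dy": 0,"dz": 0.05,"twist": 0,"fingers": 0.75},
  {"dx": 0,"dy": 0,"dz": 0,"twist": 0,"fingers": 0.72},
  {"dx": 0,"dy": 0,"dz": 0,"twist": 0,"fingers": 0.7},
  {"dx": 0,"dy": 0,"dz": 0,"twist": 0,"fingers": 0.68},
])

```text
time_s: 29.57
eef_pos: [0.4527, -0.1355, 0.0043]
orientation: [-2.902, 1.202, 0.0]
contact_force: [0.6, 0.2, 0.1]
finger_gap: 0.685
grip_force: 0.0
```

Emit:
move_arm([
  {"dx": 0,"dy": 0,"dz": 0,"twist": 0,"fingers": 0.65},
  {"dx": 0,"dy": 0,"dz": 0,"twist": 0,"fingers": 0.6},
  {"dx": 0,"dy": 0,"dz": 0,"twist": 0,"fingers": 0.55},
  {"dx": 0,"dy": 0,"dz": 0,"twist": 0,"fingers": 0.53},
  {"dx": 0,"dy": 0,"dz": 0,"twist": 0,"fingers": 0.53},
], force=15)

```text
time_s: 29.98
eef_pos: [0.4528, -0.1355, 0.0044]
orientation: [2.902, -1.202, 0.0]
contact_force: [0.3, -0.1, -1.0]
finger_gap: 0.618
grip_force: 15.0
```

Emit:
move_arm([
  {"dx": 0,"dy": 0,"dz": -0.2,"twist": 0,"fingers": 0.53},
  {"dx": 0,"dy": 0,"dz": -0.6,"twist": 0,"fingers": 0.53},
  {"dx": 0,"dy": 0,"dz": -0.7,"twist": -0.93,"fingers": 0.53},
  {"dx": 0,"dy": 0,"dz": -0.7,"twist": -0.93,"fingers": 0.53},
  {"dx": 0,"dy": 0,"dz": -0.7,"twist": -0.93,"fingers": 0.53},
])

```text
time_s: 30.4
eef_pos: [0.4526, -0.1354, 0.0926]
orientation: [-3.048, 0.76, 0.0]
contact_force: [-0.4, -1.2, -0.2]
finger_gap: 0.615
grip_force: 15.0
```

Emit:
move_arm([
  {"dx": 0,"dy": 0,"dz": -0.5,"twist": -0.93,"fingers": 0.53},
  {"dx": 0,"dy": 0,"dz": 0,"twist": -0.93,"fingers": 0.53},
  {"dx": 0,"dy": 0,"dz": 0,"twist": -0.93,"fingers": 0.53},
  {"dx": 0,"dy": 0,"dz": 0,"twist": -0.93,"fingers": 0.53},
  {"dx": 0,"dy": 0,"dz": 0,"twist": -0.93,"fingers": 0.53},
])

```text
time_s: 30.82
eef_pos: [0.4528, -0.1355, 0.107]
orientation: [3.141, -0.002, 0.001]
contact_force: [-0.3, 0.6, 0.2]
finger_gap: 0.615
grip_force: 15.0
```

Emit:
move_arm([
  {"dx": 0.29,"dy": -0.77,"dz": 0,"twist": 0,"fingers": 0.53},
  {"dx": 0.29,"dy": -0.77,"dz": 0,"twist": 0,"fingers": 0.53},
  {"dx": 0.29,"dy": -0.77,"dz": 0,"twist": 0,"fingers": 0.53},
  {"dx": 0.29,"dy": -0.77,"dz": 0,"twist": 0,"fingers": 0.53},
  {"dx": 0.29,"dy": -0.77,"dz": 0,"twist": 0,"fingers": 0.53},
])

```text
time_s: 31.23
eef_pos: [0.4973, -0.0192, 0.1069]
orientation: [3.141, -0.011, 0.001]
contact_force: [-0.0, 0.1, -1.0]
finger_gap: 0.616
grip_force: 15.0
```

Emit:
move_arm([
  {"dx": 0.29,"dy": -0.77,"dz": 0,"twist": 0,"fingers": 0.53},
  {"dx": 0.29,"dy": -0.77,"dz": 0,"twist": 0,"fingers": 0.53},
  {"dx": 0.29,"dy": -0.77,"dz": 0,"twist": 0,"fingers": 0.53},
  {"dx": 0.29,"dy": -0.77,"dz": 0,"twist": 0,"fingers": 0.53},
  {"dx": 0.29,"dy": -0.77,"dz": 0,"twist": 0,"fingers": 0.53},
])

```text
time_s: 31.65
eef_pos: [0.5415, 0.0962, 0.1069]
orientation: [3.142, -0.01, 0.0]
contact_force: [0.7, -0.7, -0.3]
finger_gap: 0.615
grip_force: 15.0
```

Emit:
move_arm([
  {"dx": 0.29,"dy": -0.77,"dz": 0,"twist": 0,"fingers": 0.53},
  {"dx": 0.29,"dy": -0.77,"dz": 0,"twist": 0,"fingers": 0.53},
  {"dx": 0.29,"dy": -0.77,"dz": 0,"twist": 0,"fingers": 0.53},
  {"dx": 0.29,"dy": -0.77,"dz": 0,"twist": 0,"fingers": 0.53},
  {"dx": 0.29,"dy": -0.77,"dz": 0,"twist": 0,"fingers": 0.53},
])

```text
time_s: 32.07
eef_pos: [0.5857, 0.2114, 0.1068]
orientation: [3.142, -0.01, -0.0]
contact_force: [0.2, -0.2, -0.1]
finger_gap: 0.612
grip_force: 15.0
```

Emit:
move_arm([
  {"dx": 0,"dy": 0,"dz": 0.5,"twist": 0,"fingers": 0.53},
  {"dx": 0,"dy": 0,"dz": 0.7,"twist": 0,"fingers": 0.53},
  {"dx": 0,"dy": 0,"dz": 0.7,"twist": 0,"fingers": 0.53},
  {"dx": 0,"dy": 0,"dz": 0.2,"twist": 0,"fingers": 0.53},
  {"dx": 0,"dy": 0,"dz": 0,"twist": 0,"fingers": 0.53},
])

```text
time_s: 32.48
eef_pos: [0.5837, 0.2099, 0.0415]
orientation: [3.141, -0.01, -0.007]
contact_force: [-0.1, -0.3, -0.1]
finger_gap: 0.617
grip_force: 15.0
```

Emit:
move_arm([
  {"dx": 0,"dy": 0,"dz": 0,"twist": 0,"fingers": 0.53},
  {"dx": 0,"dy": 0,"dz": 0,"twist": 0,"fingers": 0.53},
  {"dx": 0,"dy": 0,"dz": 0,"twist": 0,"fingers": 0.53},
  {"dx": 0,"dy": 0,"dz": 0,"twist": 0,"fingers": 0.53},
  {"dx": 0,"dy": 0,"dz": 0,"twist": 0,"fingers": 0.53},
])

```text
time_s: 32.9
eef_pos: [0.5861, 0.2102, 0.0444]
orientation: [-3.141, 0.01, -0.002]
contact_force: [-0.4, -0.1, 0.4]
finger_gap: 0.618
grip_force: 15.0
```

Emit:
move_arm([
  {"dx": -0.08,"dy": -0.01,"dz": 0.4,"twist": 0,"fingers": 0.53},
  {"dx": 0,"dy": 0,"dz": 0.35,"twist": 0,"fingers": 0.53},
  {"dx": 0,"dy": 0,"dz": 0.16,"twist": 0,"fingers": 0.53},
  {"dx": 0,"dy": 0,"dz": 0,"twist": 0,"fingers": 0.53},
  {"dx": 0,"dy": 0,"dz": 0,"twist": 0,"fingers": 0.53},
])

```text
time_s: 33.32
eef_pos: [0.5824, 0.2104, 0.0149]
orientation: [3.141, -0.01, -0.003]
contact_force: [-0.3, 0.0, -0.4]
finger_gap: 0.613
grip_force: 15.0
```

Emit:
move_arm([
  {"dx": 0,"dy": 0,"dz": 0,"twist": 0,"fingers": 0.53},
  {"dx": 0,"dy": 0,"dz": 0,"twist": 0,"fingers": 0.53},
  {"dx": 0,"dy": 0,"dz": 0,"twist": 0,"fingers": 0.53},
  {"dx": 0,"dy": 0,"dz": 0,"twist": 0,"fingers": 0.53},
  {"dx": 0,"dy": 0,"dz": 0,"twist": 0,"fingers": 0.53},
])

```text
time_s: 33.73
eef_pos: [0.5831, 0.2105, 0.0161]
orientation: [-3.142, 0.01, -0.0]
contact_force: [-0.7, 0.1, -0.0]
finger_gap: 0.617
grip_force: 15.0
```

Emit:
move_arm([
  {"dx": 0.01,"dy": 0,"dz": 0.03,"twist": 0,"fingers": 0.53},
  {"dx": 0,"dy": 0,"dz": 0.02,"twist": 0,"fingers": 0.53},
  {"dx": 0,"dy": 0,"dz": 0,"twist": 0,"fingers": 0.53},
  {"dx": 0,"dy": 0,"dz": 0,"twist": 0,"fingers": 0.53},
  {"dx": 0,"dy": 0,"dz": 0,"twist": 0,"fingers": 0.53},
])

```text
time_s: 34.15
eef_pos: [0.5833, 0.2105, 0.0146]
orientation: [-3.142, 0.01, 0.0]
contact_force: [-0.8, 0.5, -0.3]
finger_gap: 0.619
grip_force: 15.0
```

Emit:
move_arm([
  {"dx": 0.01,"dy": 0,"dz": 0.02,"twist": 0,"fingers": 0.53},
  {"dx": 0,"dy": 0,"dz": 0,"twist": 0,"fingers": 0.53},
  {"dx": 0,"dy": 0,"dz": 0,"twist": 0,"fingers": 0.53},
  {"dx": 0,"dy": 0,"dz": 0,"twist": 0,"fingers": 0.53},
  {"dx": 0,"dy": 0,"dz": 0,"twist": 0,"fingers": 0.53},
])

```text
time_s: 34.57
eef_pos: [0.5835, 0.2105, 0.0145]
orientation: [3.141, -0.01, -0.001]
contact_force: [-3.7, -0.1, 5.2]
finger_gap: 0.615
grip_force: 17.9
```

Emit:
move_arm([
  {"dx": 0,"dy": 0,"dz": -0.02,"twist": 0,"fingers": 0.66},
  {"dx": 0,"dy": 0,"dz": 0,"twist": 0,"fingers": 0.74},
  {"dx": 0,"dy": 0,"dz": 0,"twist": 0,"fingers": 0.74},
  {"dx": 0,"dy": 0,"dz": 0,"twist": 0,"fingers": 0.74},
  {"dx": 0,"dy": 0,"dz": -0.2,"twist": 0,"fingers": 0.74},
])

```text
time_s: 34.98
eef_pos: [0.5827, 0.2103, 0.0195]
orientation: [3.141, -0.01, -0.004]
contact_force: [-0.2, -0.2, 0.5]
finger_gap: 0.739
grip_force: 0.0
```

Emit:
move_arm([
  {"dx": 0,"dy": 0,"dz": -0.5,"twist": 0,"fingers": 0.75},
  {"dx": 0,"dy": 0,"dz": -0.8,"twist": 0,"fingers": 0.75},
  {"dx": 0,"dy": 0,"dz": -0.8,"twist": 0,"fingers": 0.75},
  {"dx": 0,"dy": 0,"dz": -0.8,"twist": 0,"fingers": 0.75},
  {"dx": 0,"dy": 0,"dz": -0.4,"twist": 0,"fingers": 0.75},
])

```text
time_s: 35.4
eef_pos: [0.5854, 0.2108, 0.1233]
orientation: [-3.141, 0.01, -0.007]
contact_force: [0.6, -0.2, 1.0]
finger_gap: 0.75
grip_force: 0.0
```

Emit:
move_arm([
  {"dx": -0.28,"dy": 1,"dz": 0,"twist": 0,"fingers": 0.75},
  {"dx": -0.28,"dy": 1,"dz": 0,"twist": 0,"fingers": 0.75},
  {"dx": -0.28,"dy": 1,"dz": 0,"twist": 0,"fingers": 0.75},
  {"dx": -0.28,"dy": 1,"dz": 0,"twist": 0,"fingers": 0.75},
  {"dx": -0.28,"dy": 1,"dz": 0,"twist": 0,"fingers": 0.75},
])

```text
time_s: 35.82
eef_pos: [0.5399, 0.0596, 0.1195]
orientation: [3.142, -0.009, -0.0]
contact_force: [0.5, -0.2, 0.5]
finger_gap: 0.748
grip_force: 0.0
```

Emit:
move_arm([
  {"dx": -0.28,"dy": 1,"dz": 0,"twist": 0,"fingers": 0.75},
  {"dx": -0.28,"dy": 1,"dz": 0,"twist": 0,"fingers": 0.75},
  {"dx": -0.28,"dy": 1,"dz": 0,"twist": 0,"fingers": 0.75},
  {"dx": -0.28,"dy": 1,"dz": 0,"twist": 0,"fingers": 0.75},
  {"dx": -0.28,"dy": 1,"dz": 0,"twist": 0,"fingers": 0.75},
])

```text
time_s: 36.23
eef_pos: [0.497, -0.0902, 0.1195]
orientation: [-3.142, 0.01, 0.0]
contact_force: [0.1, 0.3, 0.3]
finger_gap: 0.75
grip_force: 0.0
```

Emit:
move_arm([
  {"dx": -0.28,"dy": 1,"dz": 0,"twist": 0,"fingers": 0.75},
  {"dx": -0.28,"dy": 1,"dz": 0,"twist": 0,"fingers": 0.75},
  {"dx": -0.28,"dy": 1,"dz": 0,"twist": 0,"fingers": 0.75},
  {"dx": -0.28,"dy": 1,"dz": 0,"twist": 0,"fingers": 0.75},
  {"dx": -0.28,"dy": 1,"dz": 0,"twist": 0,"fingers": 0.75},
])

```text
time_s: 36.65
eef_pos: [0.454, -0.24, 0.1195]
orientation: [-3.141, 0.01, 0.0]
contact_force: [0.8, -0.0, 0.2]
finger_gap: 0.752
grip_force: 0.0
```

Emit:
move_arm([
  {"dx": 0,"dy": 0.85,"dz": 0,"twist": 0,"fingers": 0.75},
  {"dx": 0,"dy": 0,"dz": 0,"twist": 0.95,"fingers": 0.75},
  {"dx": 0,"dy": 0,"dz": 0,"twist": 0.95,"fingers": 0.75},
  {"dx": 0,"dy": 0,"dz": 0.4,"twist": 0.95,"fingers": 0.75},
  {"dx": 0,"dy": 0,"dz": 0.4,"twist": 0.95,"fingers": 0.75},
])

```text
time_s: 37.07
eef_pos: [0.4549, -0.265, 0.0959]
orientation: [3.075, -0.639, 0.002]
contact_force: [0.3, 0.3, -0.6]
finger_gap: 0.751
grip_force: 0.0
```

Emit:
move_arm([
  {"dx": 0,"dy": 0,"dz": 0.4,"twist": 0.95,"fingers": 0.75},
  {"dx": 0,"dy": 0,"dz": 0.4,"twist": 0.95,"fingers": 0.75},
  {"dx": 0,"dy": 0,"dz": 0.4,"twist": 0.95,"fingers": 0.75},
  {"dx": 0,"dy": 0,"dz": 0.4,"twist": 0.85,"fingers": 0.75},
  {"dx": 0,"dy": 0,"dz": 0,"twist": 0,"fingers": 0.75},
])

```text
time_s: 37.48
eef_pos: [0.4531, -0.2629, 0.0452]
orientation: [-2.895, 1.216, 0.007]
contact_force: [-0.8, 0.4, 0.3]
finger_gap: 0.749
grip_force: 0.0
```

Emit:
move_arm([
  {"dx": 0,"dy": 0,"dz": 0,"twist": 0,"fingers": 0.75},
  {"dx": 0,"dy": 0,"dz": 0,"twist": 0,"fingers": 0.75},
  {"dx": 0,"dy": 0,"dz": 0,"twist": 0,"fingers": 0.75},
  {"dx": 0,"dy": 0,"dz": 0,"twist": 0,"fingers": 0.75},
  {"dx": 0,"dy": 0,"dz": 0,"twist": 0,"fingers": 0.75},
])

```text
time_s: 37.9
eef_pos: [0.455, -0.2645, 0.0483]
orientation: [2.899, -1.21, 0.002]
contact_force: [0.4, -0.1, 0.4]
finger_gap: 0.752
grip_force: 0.0
```

Emit:
move_arm([
  {"dx": -0.01,"dy": 0.03,"dz": 0.4,"twist": 0,"fingers": 0.75},
  {"dx": 0,"dy": 0,"dz": 0.5,"twist": 0,"fingers": 0.75},
  {"dx": 0,"dy": 0,"dz": 0.35,"twist": 0,"fingers": 0.75},
  {"dx": 0,"dy": 0,"dz": 0.1,"twist": 0,"fingers": 0.75},
  {"dx": 0,"dy": 0,"dz": 0.05,"twist": 0,"fingers": 0.75},
])

```text
time_s: 38.32
eef_pos: [0.453, -0.264, 0.0043]
orientation: [-2.898, 1.211, 0.004]
contact_force: [-0.5, 0.5, 0.8]
finger_gap: 0.755
grip_force: 0.0
```

Emit:
move_arm([
  {"dx": 0,"dy": 0,"dz": 0,"twist": 0,"fingers": 0.75},
  {"dx": 0,"dy": 0,"dz": 0,"twist": 0,"fingers": 0.75},
  {"dx": 0,"dy": 0,"dz": 0,"twist": 0,"fingers": 0.75},
  {"dx": 0,"dy": 0,"dz": 0,"twist": 0,"fingers": 0.75},
  {"dx": 0,"dy": 0,"dz": 0,"twist": 0,"fingers": 0.75},
])

```text
time_s: 38.73
eef_pos: [0.4541, -0.2649, 0.0061]
orientation: [2.898, -1.211, 0.001]
contact_force: [0.3, 0.8, 0.3]
finger_gap: 0.749
grip_force: 0.0
```

```bash
python3 sh.py top 250 185 130 90 3 t4; python3 sh.py side 340 280 100 75 4 s4; python3 - <<'E'
from meas import *
P={'top':np.load('t4.npz')['p'],'side':np.load('s4.npz')['p']}
W=lambda p:cv2.morphologyEx(np.uint8(p[...,0]>95),cv2.MORPH_CLOSE,np.ones((41,41),np.uint8))
for n in P:
    r=fit(n,P[n],np.array((.5836,.2106)),.022,circ(28),W); print(n,(r[0]*1000).round(1),r[2].round(4))
E
```

```text
38.7833 [ 0.454  -0.2648  0.006 ] [-0.75  0.41  1.86 -0.    0.87  1.61] [-0.5  0.6  1.3] [0.07 0.03 0.02]
38.8333 [ 0.454  -0.2648  0.0059] [-0.75  0.41  1.86  0.    0.87  1.61] [ 0.4 -0.3  0.4] [ 0.07 -0.04  0.01]
top [583.5 209.9] 0.0141
side [586.9 207.8] 0.6847
```

The white disc sits at (583.5, 209.9), within 1 mm of its target. Now grip the blue disc.

Emit:
move_arm([
  {"dx": 0,"dy": 0,"dz": 0.05,"twist": 0,"fingers": 0.75},
  {"dx": 0,"dy": 0,"dz": 0,"twist": 0,"fingers": 0.73},
  {"dx": 0,"dy": 0,"dz": 0,"twist": 0,"fingers": 0.7},
  {"dx": 0,"dy": 0,"dz": 0,"twist": 0,"fingers": 0.68},
  {"dx": 0,"dy": 0,"dz": 0,"twist": 0,"fingers": 0.66},
])

```text
time_s: 39.25
eef_pos: [0.4538, -0.2646, 0.0041]
orientation: [-2.899, 1.212, 0.0]
contact_force: [0.5, 0.7, -0.0]
finger_gap: 0.662
grip_force: 0.0
```

Emit:
move_arm([
  {"dx": 0,"dy": 0,"dz": 0,"twist": 0,"fingers": 0.63},
  {"dx": 0,"dy": 0,"dz": 0,"twist": 0,"fingers": 0.58},
  {"dx": 0,"dy": 0,"dz": 0,"twist": 0,"fingers": 0.53},
  {"dx": 0,"dy": 0,"dz": 0,"twist": 0,"fingers": 0.53},
  {"dx": 0,"dy": 0,"dz": 0,"twist": 0,"fingers": 0.53},
])

```text
time_s: 39.67
eef_pos: [0.4538, -0.2647, 0.0041]
orientation: [2.899, -1.212, 0.0]
contact_force: [0.3, -0.3, -0.1]
finger_gap: 0.615
grip_force: 15.0
```

Emit:
move_arm([
  {"dx": 0,"dy": 0,"dz": -0.2,"twist": 0,"fingers": 0.53},
  {"dx": 0,"dy": 0,"dz": -0.6,"twist": 0,"fingers": 0.53},
  {"dx": 0,"dy": 0,"dz": -0.7,"twist": -0.945,"fingers": 0.53},
  {"dx": 0,"dy": 0,"dz": -0.7,"twist": -0.945,"fingers": 0.53},
  {"dx": 0,"dy": 0,"dz": -0.7,"twist": -0.945,"fingers": 0.53},
])

```text
time_s: 40.08
eef_pos: [0.4537, -0.2645, 0.0923]
orientation: [-3.048, 0.762, 0.0]
contact_force: [-0.0, -0.6, -0.6]
finger_gap: 0.614
grip_force: 15.0
```

Emit:
move_arm([
  {"dx": 0,"dy": 0,"dz": -0.5,"twist": -0.945,"fingers": 0.53},
  {"dx": 0,"dy": 0,"dz": 0,"twist": -0.945,"fingers": 0.53},
  {"dx": 0,"dy": 0,"dz": 0,"twist": -0.945,"fingers": 0.53},
  {"dx": 0,"dy": 0,"dz": 0,"twist": -0.945,"fingers": 0.53},
  {"dx": 0,"dy": 0,"dz": 0,"twist": -0.945,"fingers": 0.53},
])

```text
time_s: 40.5
eef_pos: [0.4539, -0.2646, 0.1068]
orientation: [3.141, 0.008, 0.001]
contact_force: [-0.7, 0.6, -0.1]
finger_gap: 0.617
grip_force: 15.0
```

Emit:
move_arm([
  {"dx": 0.05,"dy": -0.77,"dz": 0,"twist": 0,"fingers": 0.53},
  {"dx": 0.05,"dy": -0.77,"dz": 0,"twist": 0,"fingers": 0.53},
  {"dx": 0.05,"dy": -0.77,"dz": 0,"twist": 0,"fingers": 0.53},
  {"dx": 0.05,"dy": -0.77,"dz": 0,"twist": 0,"fingers": 0.53},
  {"dx": 0.05,"dy": -0.77,"dz": 0,"twist": 0,"fingers": 0.53},
])

```text
time_s: 40.92
eef_pos: [0.4612, -0.1481, 0.1065]
orientation: [3.141, -0.001, 0.0]
contact_force: [0.2, -0.7, -0.3]
finger_gap: 0.614
grip_force: 15.0
```

Emit:
move_arm([
  {"dx": 0.05,"dy": -0.77,"dz": 0,"twist": 0,"fingers": 0.53},
  {"dx": 0.05,"dy": -0.77,"dz": 0,"twist": 0,"fingers": 0.53},
  {"dx": 0.05,"dy": -0.77,"dz": 0,"twist": 0,"fingers": 0.53},
  {"dx": 0.05,"dy": -0.77,"dz": 0,"twist": 0,"fingers": 0.53},
  {"dx": 0.05,"dy": -0.77,"dz": 0,"twist": 0,"fingers": 0.53},
])

```text
time_s: 41.33
eef_pos: [0.4688, -0.0325, 0.1066]
orientation: [3.141, -0.0, 0.001]
contact_force: [0.6, -0.2, 0.3]
finger_gap: 0.613
grip_force: 15.0
```

Emit:
move_arm([
  {"dx": 0.05,"dy": -0.77,"dz": 0,"twist": 0,"fingers": 0.53},
  {"dx": 0.05,"dy": -0.77,"dz": 0,"twist": 0,"fingers": 0.53},
  {"dx": 0.05,"dy": -0.77,"dz": 0,"twist": 0,"fingers": 0.53},
  {"dx": 0.05,"dy": -0.77,"dz": 0,"twist": 0,"fingers": 0.53},
  {"dx": 0,"dy": -0.77,"dz": 0,"twist": 0,"fingers": 0.53},
])

```text
time_s: 41.75
eef_pos: [0.475, 0.0831, 0.1067]
orientation: [-3.142, 0.0, -0.001]
contact_force: [0.9, -0.0, -0.0]
finger_gap: 0.618
grip_force: 15.0
```

Emit:
move_arm([
  {"dx": 0,"dy": 0,"dz": 0.5,"twist": 0,"fingers": 0.53},
  {"dx": 0,"dy": 0,"dz": 0.7,"twist": 0,"fingers": 0.53},
  {"dx": 0,"dy": 0,"dz": 0.7,"twist": 0,"fingers": 0.53},
  {"dx": 0,"dy": 0,"dz": 0.2,"twist": 0,"fingers": 0.53},
  {"dx": 0,"dy": 0,"dz": 0,"twist": 0,"fingers": 0.53},
])

```text
time_s: 42.17
eef_pos: [0.4733, 0.082, 0.0418]
orientation: [-3.141, 0.0, 0.006]
contact_force: [0.8, 0.5, -0.8]
finger_gap: 0.619
grip_force: 15.0
```

Emit:
move_arm([
  {"dx": 0,"dy": 0,"dz": 0,"twist": 0,"fingers": 0.53},
  {"dx": 0,"dy": 0,"dz": 0,"twist": 0,"fingers": 0.53},
  {"dx": 0,"dy": 0,"dz": 0,"twist": 0,"fingers": 0.53},
  {"dx": 0,"dy": 0,"dz": 0,"twist": 0,"fingers": 0.53},
  {"dx": 0,"dy": 0,"dz": 0,"twist": 0,"fingers": 0.53},
])

```text
time_s: 42.58
eef_pos: [0.4754, 0.0818, 0.0439]
orientation: [3.142, -0.0, 0.002]
contact_force: [0.8, -0.8, -0.6]
finger_gap: 0.61
grip_force: 15.0
```

Emit:
move_arm([
  {"dx": 0,"dy": -0.05,"dz": 0.4,"twist": 0,"fingers": 0.53},
  {"dx": 0,"dy": 0,"dz": 0.35,"twist": 0,"fingers": 0.53},
  {"dx": 0,"dy": 0,"dz": 0.15,"twist": 0,"fingers": 0.53},
  {"dx": 0,"dy": 0,"dz": 0,"twist": 0,"fingers": 0.53},
  {"dx": 0,"dy": 0,"dz": 0,"twist": 0,"fingers": 0.53},
])

```text
time_s: 43.0
eef_pos: [0.4745, 0.0833, 0.0158]
orientation: [-3.142, 0.0, 0.002]
contact_force: [0.2, -0.7, 0.7]
finger_gap: 0.614
grip_force: 15.0
```

Emit:
move_arm([
  {"dx": 0,"dy": 0,"dz": 0,"twist": 0,"fingers": 0.53},
  {"dx": 0,"dy": 0,"dz": 0,"twist": 0,"fingers": 0.53},
  {"dx": 0,"dy": 0,"dz": 0,"twist": 0,"fingers": 0.53},
  {"dx": 0,"dy": 0,"dz": 0,"twist": 0,"fingers": 0.53},
  {"dx": 0,"dy": 0,"dz": 0,"twist": 0,"fingers": 0.53},
])

```text
time_s: 43.42
eef_pos: [0.4749, 0.0834, 0.0163]
orientation: [3.142, -0.0, 0.0]
contact_force: [1.0, 0.8, -1.0]
finger_gap: 0.613
grip_force: 15.0
```

Emit:
move_arm([
  {"dx": 0,"dy": 0,"dz": 0.03,"twist": 0,"fingers": 0.53},
  {"dx": 0,"dy": 0,"dz": 0.02,"twist": 0,"fingers": 0.53},
  {"dx": 0,"dy": 0,"dz": 0.01,"twist": 0,"fingers": 0.53},
  {"dx": 0,"dy": 0,"dz": 0,"twist": 0,"fingers": 0.53},
  {"dx": 0,"dy": 0,"dz": 0,"twist": 0,"fingers": 0.53},
])

```text
time_s: 43.83
eef_pos: [0.4749, 0.0834, 0.0147]
orientation: [3.142, -0.0, 0.0]
contact_force: [-1.8, 0.7, 5.8]
finger_gap: 0.618
grip_force: 15.0
```

Emit:
move_arm([
  {"dx": 0,"dy": 0,"dz": 0.01,"twist": 0,"fingers": 0.53},
  {"dx": 0,"dy": 0,"dz": 0,"twist": 0,"fingers": 0.53},
  {"dx": 0,"dy": 0,"dz": 0,"twist": 0,"fingers": 0.53},
  {"dx": 0,"dy": 0,"dz": 0,"twist": 0,"fingers": 0.53},
  {"dx": 0,"dy": 0,"dz": 0,"twist": 0,"fingers": 0.53},
])

```text
time_s: 44.25
eef_pos: [0.475, 0.0834, 0.0147]
orientation: [3.142, 0.0, -0.0]
contact_force: [-3.0, -0.3, 8.1]
finger_gap: 0.616
grip_force: 15.0
```

Emit:
move_arm([
  {"dx": 0,"dy": 0,"dz": -0.03,"twist": 0,"fingers": 0.66},
  {"dx": 0,"dy": 0,"dz": 0,"twist": 0,"fingers": 0.72},
  {"dx": 0,"dy": 0,"dz": 0,"twist": 0,"fingers": 0.72},
  {"dx": 0,"dy": 0,"dz": 0,"twist": 0,"fingers": 0.72},
  {"dx": 0,"dy": 0,"dz": -0.2,"twist": 0,"fingers": 0.72},
])

```text
time_s: 44.67
eef_pos: [0.4738, 0.0834, 0.0201]
orientation: [-3.141, 0.0, 0.004]
contact_force: [-0.1, -0.2, -0.3]
finger_gap: 0.722
grip_force: 0.0
```

Emit:
move_arm([
  {"dx": 0,"dy": 0,"dz": -0.5,"twist": 0,"fingers": 0.72},
  {"dx": 0,"dy": 0,"dz": -0.8,"twist": 0,"fingers": 0.72},
  {"dx": 0,"dy": 0,"dz": -0.8,"twist": 0,"fingers": 0.72},
  {"dx": 0,"dy": 0,"dz": -0.8,"twist": 0,"fingers": 0.72},
  {"dx": 0,"dy": 0,"dz": -0.8,"twist": 0,"fingers": 0.72},
])

```text
time_s: 45.08
eef_pos: [0.4746, 0.0834, 0.1333]
orientation: [-3.142, 0.0, 0.0]
contact_force: [0.7, 0.0, 0.0]
finger_gap: 0.723
grip_force: 0.0
```

Emit:
move_arm([
  {"dx": 0,"dy": 1,"dz": 0,"twist": 0,"fingers": 0.72},
  {"dx": 0,"dy": 1,"dz": 0,"twist": 0,"fingers": 0.72},
  {"dx": 0,"dy": 1,"dz": 0,"twist": 0,"fingers": 0.72},
  {"dx": 0,"dy": 1,"dz": 0,"twist": 0,"fingers": 0.72},
  {"dx": 0,"dy": 1,"dz": 0,"twist": 0,"fingers": 0.72},
])

```text
time_s: 45.5
eef_pos: [0.4747, -0.0679, 0.1325]
orientation: [3.141, 0.0, 0.001]
contact_force: [0.5, -0.7, 0.0]
finger_gap: 0.718
grip_force: 0.0
```

Emit:
move_arm([
  {"dx": 0,"dy": 1,"dz": 0,"twist": 0,"fingers": 0.72},
  {"dx": 0,"dy": 1,"dz": 0,"twist": 0,"fingers": 0.72},
  {"dx": 0,"dy": 1,"dz": 0,"twist": 0,"fingers": 0.72},
  {"dx": 0,"dy": 1,"dz": 0,"twist": 0,"fingers": 0.72},
  {"dx": 0,"dy": 1,"dz": 0,"twist": 0,"fingers": 0.72},
])

```text
time_s: 45.92
eef_pos: [0.4745, -0.2181, 0.1323]
orientation: [3.142, -0.0, 0.0]
contact_force: [0.8, 0.4, 0.0]
finger_gap: 0.72
grip_force: 0.0
```

```bash
python3 sh.py top 250 185 130 90 3 t5; python3 sh.py side 345 150 90 75 4 s5; python3 - <<'E'
from meas import *
P={'top':np.load('t5.npz')['p'],'side':np.load('s5.npz')['p']}
cl=lambda f,k=41:(lambda p:cv2.morphologyEx(np.uint8(f(p.astype(int))),cv2.MORPH_CLOSE,np.ones((k,k),np.uint8)))
W=cl(lambda p:p[...,0]>95); B=cl(lambda p:p[...,2]-p[...,0]>25)
for n in P:
    for nm,c,z,s,f in [('white',(.5836,.2106),.022,circ(28),W),('blue',(.4751,.0835),.022,circ(28),B),('clover',(.4567,.3192),.032,clover,cl(lambda p:p[...,0]>95,13))]:
        r=fit(n,P[n],np.array(c),z,s,f,nm=='clover'); print(n,nm,(r[0]*1000-np.array(c)*1000).round(1),r[2].round(4))
    for nm,c,z,rad in [('large',(.4658,.2014),.056,9),('small',(.5928,.0928),.048,6)]:
        p=rect(n,P[n],c,z,H,S); m=(p.max(2)<60)&(np.hypot(X,Y)<rad); print(n,nm,m.sum(),X[m].mean().round(1),Y[m].mean().round(1))
a=cv2.imread('pics/t5.png');b=cv2.imread('pics/s5.png')
E
```

```text
45.9667 [ 0.4751 -0.2234  0.1329] [-0.66  0.19  1.83 -0.    1.12  0.91] [-0.5 -4.4  1.9] [-0.09  0.04 -0.03]
46.0167 [ 0.475  -0.2208  0.1327] [-0.66  0.19  1.83 -0.    1.12  0.91] [-0.3 -0.7  0.2] [ 0.09 -0.01 -0.04]
top white [-0.1 -0.7] 0.0086
top blue [-0.1 -0.4] 0.0061
top clover [ 0.2 -0.2] 0.006
top large 413 -0.4 0.2
top small 120 0.2 -1.0
side white [ 3.3 -2.8] 0.6847
side blue [-7.2  5.2] 0.6591
side clover [-2.5 -2.5] 0.6143
side large 871 1.0 -0.1
side small 282 0.9 -0.7
```

View pics/t5.png

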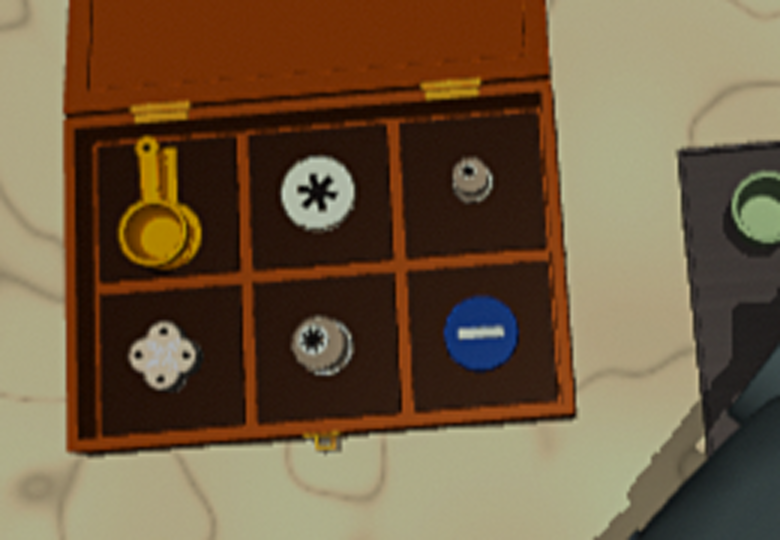

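View pics/s5.png

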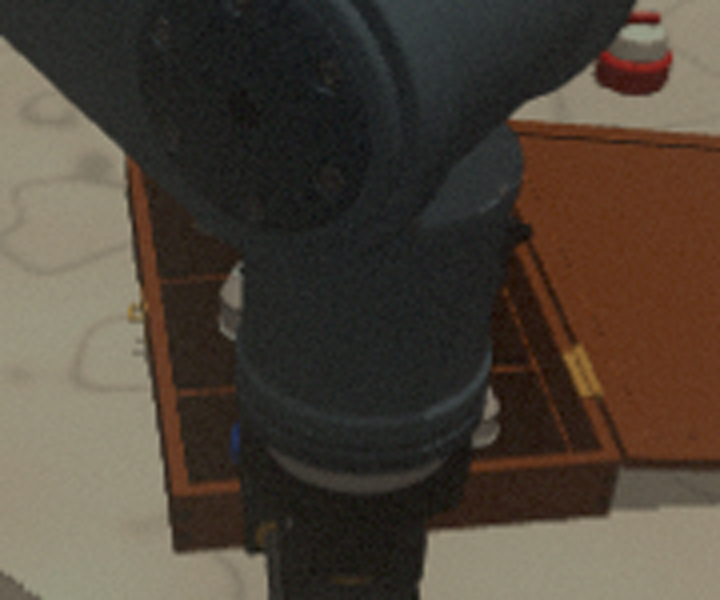

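The top view shows all five tools on their own tiles: white at (318,193), small nozzle at (472,180), clover at (163,355), large nozzle at (320,345) and blue at (480,333). Every one is within about 1 mm of its outline. The side view is blocked by the arm, but nothing is being touched. Handing in.

```bash
python3 -c "
from station import env
print(env.finish_job())"
```

```text
the job is handed in; nothing more can be done
None
```

All five tools lie flat on their own tiles, each within about 1 mm of its outline in the top camera, and the job was handed in at about 46 s of the 136 s allowed; no verdict was returned.

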